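# Lay the trolley for a skin biopsy

### The arm

A 6-joint arm with a two-finger parallel gripper is mounted at the origin on the work surface. World frame = base frame: x ahead of the robot, y to its left, z up, the work surface at z = 0. Lengths are in m, angles in rad, forces in N, time in s.
With the tool pointing down it reaches from about 0.35 to 0.85 m from the base axis. Payload 8.1 kg.
Tool frame: the origin (TCP) lies midway between the tips of the shut fingers; the grasp point (between the pads) lies 19 mm behind it (env.grip_point_offset is the distance from the TCP to the grasp point, in m); z points along the fingers, y is the direction in which the jaws open and shut (so a half turn about z gives the same grasp; the last joint's range is limited). The gripper opens to 85 mm and grips with 20 to 120 N. Pads are 22 mm wide; open, the fingers measure 114 mm over their backs; the gripper's body (76 mm by 85 mm) begins 54 mm behind the grasp point. The pads swing forward as they close: fully open they stand 13 mm farther back than shut.
Start: joints at [-1.301, 0.13, 1.488, -0, 1.523, -0.085], TCP at [0.208, -0.563, 0.231] pointing down, gripper open.
Joint ranges: [-2.96, 2.96], [-0.89, 2.26], [0.02, 2.5], [-1.34, 4.48], [0, 2.73], [-2.66, 2.66]. Speed limits (rad/s): [2.39, 2.39, 2.79, 3.14, 3.14, 3.14].

### API

Orientations are given as a rotation vector (axis times angle).
In Python, from bench import env, read_camera, job, cut_out, landmark_of gives the robot as it stands. The module is installed in compiled form; this text tells all that it offers.
- The arm moves only by the tool step_arm, never from a script. Its argument "moves" is a list of rows, each a list of 3 entries, a list of its own where there are three numbers: the turn, a rotation vector about the tool's x, y, z in degrees, then the shift along the tool's x, y, z in cm, then the gripper command: -1 is fully open, 1 is shut, values between are in proportion. A call has 1 to 20 rows; each row shifts and turns the commanded pose from where the row before left it, along the tool's axes as they then stand; what a row does not reach is not made up. A row lasts 1/12 s, in which the tool goes at most 41.7 mm and 7.16 degrees, less where a joint would pass 70% of its speed; a pose out of reach is approached as far as the arm can. A call is refused whole if a number of a shift passes 4.17 or a number of a turn 7.16, either way. A call with a gripper value outside its range is refused whole. The fingers move at their own pace and stop on an object; "grip_force" is the grip in N (left out, the last holds). Time passes only in rows, so rows that do not move let the fingers close. It gives the time, the measured TCP pose, the force and the opening at its end, in the units of the state.
- env.read_state(): the state, without advancing time (a new reading comes with each control period).
- read_camera(name): name is "scene" or "top" or "wrist"; returns a dict with "img" (384x512x3 uint8, red, green, blue), "fx", "fy", "cx", "cy" (pixels), "dist" ([k1, k2, p1, p2, k3] as OpenCV has them; the pictures are not rectified), "rvec" (rotation vector, rad) and "tvec" (3), from world to camera coordinates, as OpenCV has them. Camera axes: x right, y down, z forward; pixel columns grow to the right and rows downward; lengths in m; the calibration is good to about 2 mm. A picture is of the moment at which its call begins. There is no depth.
- job.close_job(): hands the job in, once; it reports no verdict.
Trained networks look in a picture, given as the dict that the camera call returned (one of the last four; its "shot" number tells which), for a name from the list of things; names that differ only in an ending like _2 or _b are one class to them, and where a whole thing is asked for, a point or a joint stands for the part that bears it (a point fixed in the world has none). Each returns a list of dicts, best first, with "confidence" (0 to 1); they miss things now and then, are a little off and sometimes report something else, mostly with a low value. They report only what shows in the picture. A call takes as long as a camera call. They do not tell look-alikes from the thing itself.
- cut_out(picture, query): "mask" (384x512 bool, what is visible of it).
- landmark_of(picture, query): "xyz" ([x, y, z] in m, in the coordinates of the camera as it stood for that picture, good to about 4 mm: a listed point, or the origin of a listed thing).
The state is a dict: "t": time; "joint_positions": joint angles; "joint_vel": joint speeds; "tau": joint torques, N m; "ee_pos": TCP position; "tool_rot": TCP orientation; "wrist_force": force on the tool from outside, world axes, zero at the start; "torque": the same for the moment, N m; "finger_gap": finger opening in m.
Only numpy, scipy, OpenCV 4.12 (cv2) and the standard library are available. Lean on these libraries where they do the work, as an engineer would, in place of code of your own. Each camera call takes 0.05 s, during which the arm holds its last target.

### The job

Lay the trolley for a skin biopsy: stand the small steel gallipot at the middle of the kidney dish's hollow (inward-curving) side, about a finger's width off its wall, stand the glass vial upright inside the gallipot, and lay the artery forceps flat in the kidney dish along its length, midway between its ends. Put the lid squarely on the steel jar, and stand the taller of the two specimen pots straight behind the jar (away from the robot, square to the trolley's edges) with about 2 cm of space between the two. Leave the dish, the jar, the short pot and the tape roll where they stand.

Things in the scene. Friction and masses are not known exactly. Their poses are not given: they have to be found in the camera images.
- gallipot_mid (a point): Gallipot: small round open steel bowl, 52 mm outer diameter, straight-sided, 28 mm tall, wall 2.5 mm, inner floor 3 mm above its underside, inner diameter 47 mm; to be moved. Point: on its axis, half-way up (14 mm above the underside). z up.
- vial_mid (a point): Medicine vial: amber glass, aluminium crimp cap; 26 mm diameter up to 43 mm, cap 21 mm diameter, 56 mm tall in all; to be moved. Point: on its axis, half-way up (28 mm). Standing in the gallipot its point is 31 mm above the table top and 31 mm of it shows above the gallipot's rim. z up.
- forceps_mid (a point): Artery forceps (scissor-like clamp), locked shut, rigid, bare steel, lying flat; 121 mm long, 7 mm thick; two finger rings, 45 mm across both, at the -y end, jaws at the +y end; to be moved. Point: about mid-length (62 mm to either end), half-way up; here the shank is 10 mm wide, from 28 mm on the ring side to 22 mm on the jaw side. y runs along it to the jaws, z up.
- lid_knob (a point): Lid of the steel jar: flat, round, steel, 86 mm diameter; to be moved. In its middle an upright black knob, 20 mm diameter, 21 mm tall. Point: on the axis, 20 mm above the underside; the knob runs from 10 mm below to 11 mm above it. A tapered plug beneath (67 to 52 mm across, 6 mm deep) centres it in the jar's mouth. Seated, the point is 66 mm above the jar's underside. z up.
- tall_pot_mid (a point): The taller of the two round white specimen pots with screw lids: 64 mm tall, body 44 mm and lid 47 mm in diameter; to be moved. Point: on its axis, half-way up (32 mm). z up.
- dish: Kidney dish: bean-shaped, open, steel, 198 mm long (its y), 100 wide, walls 38 high, 3 thick, floor 3 mm up; stays (loose, 0.35 kg). Origin: underside, mid-length; at y = 0 the outer wall is at x = -31 mm (hollow, inward-curving side, facing the robot to within 26 degrees) and +51 (bulging side, x points there); rounded ends 82 mm across, centred at x = -10, y = +-58 mm. z up.
- jar: Steel jar: round, open, empty, 80 mm outer diameter, 52 mm tall, wall 3 mm; stays where it is (loose, 0.4 kg). Origin: on its axis, on the underside. Its x points away from the robot and its y to the robot's left, parallel to the trolley's edges; z up.
- short_pot_mid (a point): The shorter of the two specimen pots, 38 mm tall, otherwise like the tall one; not needed, to be left alone. Point: on its axis, half-way up (19 mm). z up.
- tape: Roll of white tape lying flat, 54 mm diameter, 24 mm high, with a 36 mm hole; to be left alone. Origin: on its axis, on the underside.
Not all that is in view belongs to the job. Leave any green or purple look-alike of the part that bears tall_pot_mid alone.

How it is judged:
By the outcome, as a careful person would: the job done as asked, in the order asked, and still so for the second after the job is handed in, with the robot touching nothing.
It also fails if it takes over 134 s, if anything falls off the work surface, if the arm or the gripper's body presses on something with over 40 N, if the wrist force passes 120 N, or if a joint passes its speed limit or range.

## Working session

There is one attempt and no reset: what is moved stays moved. The work goes in short steps, Python scripts to look and compute and a tool call to move; the robot and the scene stay as the last step left them, time stands still between calls to the robot, and variables do not carry over. Pictures are saved under pics/ and viewed, and the job is handed in when it is done.

Besides the shell and the picture viewer there is one more tool, called after "Call:" as name(argument=value, ...), one argument or row to a line, values as JSON. step_arm: Moves the arm, as the interface text tells. Its arguments: {"type":"object","properties":{"moves":{"type":"array"},"grip_force":{"type":"number"}},"required":["moves"]}

```bash
mkdir -p pics; ls; python3 - <<'E'
from bench import env, read_camera, job, cut_out, landmark_of
import cv2
print(env.read_state()); print(env.grip_point_offset)
for n in ("scene","top","wrist"):
    c=read_camera(n); cv2.imwrite(f"pics/{n}0.png",cv2.resize(c["img"][:,:,::-1],(800,600)))
    print(n,{k:v for k,v in c.items() if k!="img"})
E
```

```text
pics
{'t': 0.0, 'joint_positions': array([-1.30139979e+00,  1.31155572e-01,  1.48929956e+00, -1.11207305e-05,
        1.52303188e+00, -8.54070880e-02]), 'joint_vel': array([ 0.00023457,  0.00107791,  0.00027242,  0.00169848, -0.00141848,
       -0.00070872]), 'tau': array([ 2.61874535e-03, -5.69392526e+01, -5.00553310e+01, -1.04066062e-04,
        1.45515052e-02,  2.10682578e-05]), 'ee_pos': array([ 0.20830466, -0.56207264,  0.23023666]), 'tool_rot': array([-3.09043110e+00, -5.54073653e-01,  2.90557458e-04]), 'wrist_force': array([-0.0048593 ,  0.3791848 , -0.04247109]), 'torque': array([-0.05538793, -0.00972188, -0.04869467]), 'finger_gap': 0.08564508570131754}
0.0187
scene {'fx': 419.03587807036513, 'fy': 419.03587807036513, 'cx': 253.14818683681276, 'cy': 191.78359817711936, 'dist': array([-0.04327194,  0.        ,  0.        ,  0.        ,  0.        ]), 'rvec': array([ 2.20886571,  1.10603299, -0.39956247]), 'tvec': array([-0.34499905, -0.2661467 ,  1.30260742]), 'shot': 1}
top {'fx': 399.98727320391436, 'fy': 399.98727320391436, 'cx': 256.99072932724965, 'cy': 185.056304996071, 'dist': array([0.00170571, 0.        , 0.        , 0.        , 0.        ]), 'rvec': array([ 2.1468067 , -2.19513851,  0.08241774]), 'tvec': array([0.06427542, 0.53045782, 1.26236132]), 'shot': 2}
wrist {'fx': 278.75782397764294, 'fy': 278.75782397764294, 'cx': 263.44291849908456, 'cy': 187.9152106266587, 'dist': array([-0.00184562,  0.        ,  0.        ,  0.        ,  0.        ]), 'rvec': array([-2.37933117,  1.65473888,  0.23875669]), 'tvec': array([-0.59989073, -0.03591294,  0.37790648]), 'shot': 3}
```

View pics/scene0.png

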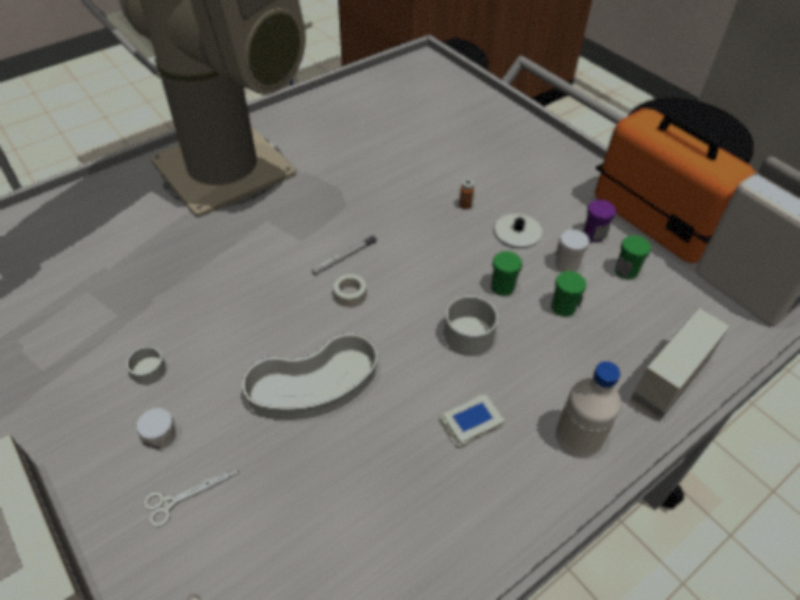

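View pics/top0.png

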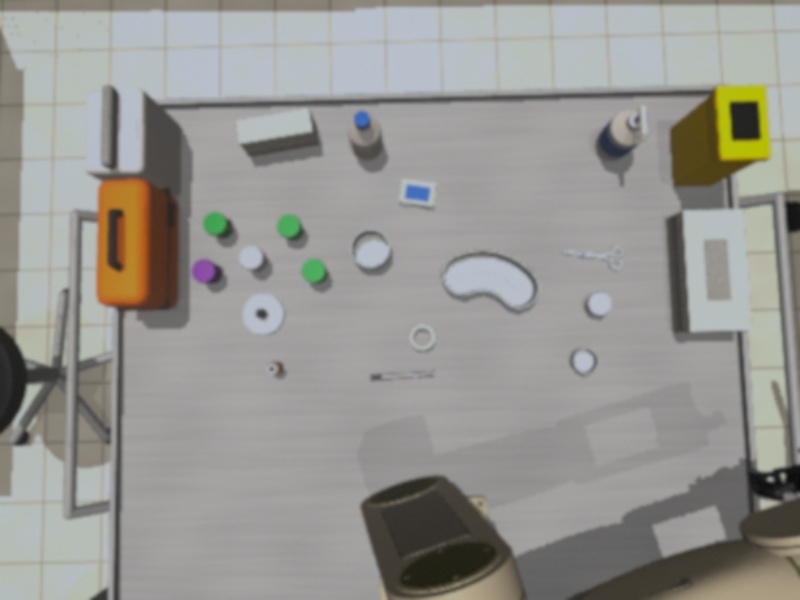

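View pics/wrist0.png

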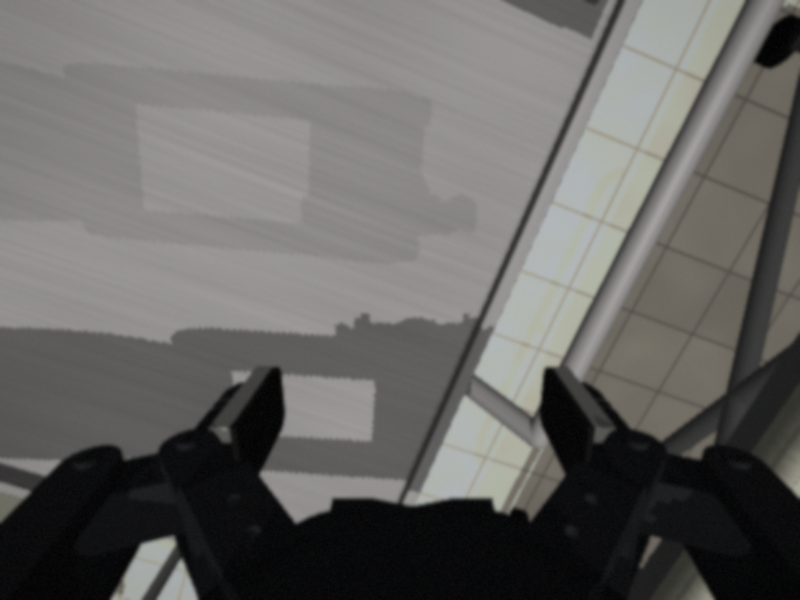

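```bash
cat > h.py <<'E'
from bench import env, read_camera, job, cut_out, landmark_of
import cv2, numpy as np
from scipy.spatial.transform import Rotation as R
def c2w(c,p):
    Rm=cv2.Rodrigues(c["rvec"])[0]; return Rm.T@(np.asarray(p)-c["tvec"])
def ray(c,uv,z):
    K=np.array([[c["fx"],0,c["cx"]],[0,c["fy"],c["cy"]],[0,0,1]])
    n=cv2.undistortPoints(np.array(uv,float).reshape(-1,1,2),K,c["dist"]).reshape(-1,2)
    Rm=cv2.Rodrigues(c["rvec"])[0]; o=-Rm.T@c["tvec"]
    d=np.c_[n,np.ones(len(n))]@Rm
    return o+d*((z-o[2])/d[:,2])[:,None]
def proj(c,P):
    K=np.array([[c["fx"],0,c["cx"]],[0,c["fy"],c["cy"]],[0,0,1]])
    return cv2.projectPoints(np.array(P,float).reshape(-1,1,3),c["rvec"],c["tvec"],K,c["dist"])[0].reshape(-1,2)
def save(c,name,crop=None,s=None):
    im=c["img"][:,:,::-1]
    if crop: x0,y0,x1,y1=crop; im=im[y0:y1,x0:x1]
    s=s or min(800/im.shape[1],600/im.shape[0])
    cv2.imwrite(f"pics/{name}.png",cv2.resize(im,None,fx=s,fy=s,interpolation=cv2.INTER_CUBIC))
E
python3 - <<'E'
from h import *
names="gallipot_mid vial_mid forceps_mid lid_knob tall_pot_mid dish jar short_pot_mid tape".split()
np.set_printoptions(precision=4,suppress=True)
for cn in ("top","scene"):
    c=read_camera(cn)
    for n in names:
        for r in landmark_of(c,n)[:6]:
            if r["confidence"]<0.2: continue
            w=c2w(c,r["xyz"]); print(cn,n,round(r["confidence"],2),w,proj(c,w)[0].round())
E
```

```text
top gallipot_mid 0.79 [ 0.3759 -0.3172  0.0147] [374. 231.]
top vial_mid 0.49 [0.3761 0.3131 0.029 ] [176. 236.]
top forceps_mid 0.66 [ 0.5979 -0.3444  0.0053] [378. 163.]
top lid_knob 0.77 [0.4858 0.3428 0.0187] [167. 201.]
top tall_pot_mid 0.78 [0.6673 0.4243 0.031 ] [141. 146.]
top tall_pot_mid 0.66 [0.5816 0.4499 0.033 ] [133. 172.]
top tall_pot_mid 0.54 [0.6597 0.2758 0.0335] [187. 147.]
top tall_pot_mid 0.52 [0.6056 0.3568 0.0328] [162. 164.]
top tall_pot_mid 0.47 [0.5718 0.234  0.0329] [200. 174.]
top dish 0.8 [ 0.5538 -0.1263 -0.0013] [311. 178.]
top jar 0.71 [0.6174 0.1149 0.    ] [238. 160.]
top short_pot_mid 0.79 [ 0.4986 -0.3477  0.0203] [382. 193.]
top tape 0.52 [ 0.4351  0.013  -0.0026] [270. 215.]
scene gallipot_mid 0.93 [ 0.3757 -0.3198  0.0114] [ 93. 234.]
scene vial_mid 0.65 [0.3735 0.3175 0.0288] [299. 123.]
scene forceps_mid 0.74 [ 0.5944 -0.3522  0.0031] [122. 315.]
scene lid_knob 0.79 [0.4887 0.341  0.0223] [332. 143.]
scene lid_knob 0.23 [0.6151 0.1162 0.0003] [301. 214.]
scene tall_pot_mid 0.97 [0.5751 0.4465 0.0305] [382. 142.]
scene tall_pot_mid 0.95 [0.5682 0.2259 0.0325] [322. 175.]
scene tall_pot_mid 0.82 [0.6658 0.2718 0.0284] [362. 191.]
scene tall_pot_mid 0.62 [0.6019 0.3553 0.0379] [367. 160.]
scene tall_pot_mid 0.62 [0.6681 0.4265 0.0317] [403. 164.]
scene tall_pot_mid 0.26 [0.4849 0.34   0.0247] [331. 141.]
scene dish 0.77 [ 0.5552 -0.1293 -0.0035] [204. 249.]
scene jar 0.74 [ 0.6181  0.1139 -0.0005] [301. 216.]
scene short_pot_mid 0.87 [ 0.4918 -0.3467  0.0191] [102. 274.]
scene tape 0.86 [ 0.4314  0.0084 -0.0008] [223. 189.]
```

```bash
cat > fit.py <<'E'
from h import *
from scipy.optimize import minimize
def kidney(n=40):
    a=-84.1;Rb=135.1
    # hollow arc: passes x=-31 at y=0, externally tangent to end circles; centre (-c,0), radius r=c-31 ; dist to (-10,58)=r+41
    # (c-10)^2+58^2=(c+10)^2 -> 40c=3364
    c=84.1; r=c-31
    P=[]
    th=np.arctan2(58,-10-a)
    for t in np.linspace(-th,th,n): P.append([a+Rb*np.cos(t),Rb*np.sin(t)])
    ph=np.arctan2(-58,-c+10)
    th2=np.arctan2(-58, -c+10) # direction from end centre to hollow centre
    for t in np.linspace(th,2*np.pi+th2,n): P.append([-10+41*np.cos(t),58+41*np.sin(t)])
    g=np.arctan2(58,c-10)
    for t in np.linspace(g,-g,n): P.append([-c+r*np.cos(t),r*np.sin(t)])
    m=np.array(P[n:2*n])[::-1]*[1,-1]
    return np.r_[np.array(P),m]/1000
def circ(d,n=60):
    t=np.linspace(0,2*np.pi,n,endpoint=False); return np.c_[np.cos(t),np.sin(t)]*d/2000
def sil(c,levels,x,y,yaw,S=4):
    im=np.zeros((384*S,512*S),np.uint8)
    ca,sa=np.cos(yaw),np.sin(yaw); Rz=np.array([[ca,-sa],[sa,ca]])
    for P,z0,z1 in levels:
        for z in np.linspace(z0,z1,max(2,int((z1-z0)/.003))):
            W=np.c_[P@Rz.T+[x,y],np.full(len(P),z)]
            uv=(proj(c,W)+.5)*S
            cv2.fillPoly(im,[np.round(uv).astype(np.int32)],1)
    return cv2.resize(im.astype(np.float32),(512,384),interpolation=cv2.INTER_AREA)
def fit(views,levels,x0,useyaw=False):
    def cost(p):
        e=0
        for c,m in views:
            s=sil(c,levels,p[0]/1000,p[1]/1000,p[2]/50 if useyaw else 0)
            e+=1-np.minimum(s,m).sum()/np.maximum(s,m).sum()
        return e/len(views)
    p0=[x0[0]*1000,x0[1]*1000]+([x0[2]*50] if useyaw else [])
    d=len(p0); simp=np.array([p0]+[np.array(p0)+np.eye(d)[i]*6 for i in range(d)])
    r=minimize(cost,p0,method="Nelder-Mead",options=dict(initial_simplex=simp,xatol=.1,fatol=1e-4,maxfev=150))
    return np.r_[r.x[:2]/1000,r.x[2:]/50],r.fun
MODELS=dict(gallipot_mid=[(circ(52),0,.028)],vial_mid=[(circ(26),0,.043),(circ(21),.043,.056)],
 lid_knob=[(circ(86),.006,.010),(circ(20),.01,.031)],tall_pot_mid=[(circ(44),0,.05),(circ(47),.05,.064)],
 jar=[(circ(80),0,.052)],dish=[(kidney(),0,.038)],short_pot_mid=[(circ(44),0,.024),(circ(47),.024,.038)],tape=[(circ(54),0,.024)])
def getmask(c,q,near):
    """mask whose projection contains near (world)"""
    uv=proj(c,near)[0]; best=None
    for r in cut_out(c,q):
        m=r["mask"]; ys,xs=np.nonzero(m)
        if len(xs)==0: continue
        d=np.hypot(xs.mean()-uv[0],ys.mean()-uv[1])
        if best is None or d<best[0]: best=(d,m.astype(np.float32),r["confidence"])
    return best
E
python3 - <<'E'
from fit import *
np.set_printoptions(precision=4,suppress=True)
init=dict(gallipot_mid=(.376,-.318),vial_mid=(.375,.315),lid_knob=(.487,.342),tall_pot_mid=(.604,.356),jar=(.618,.114),dish=(.5545,-.128,-.3),short_pot_mid=(.495,-.347),tape=(.433,.011))
cs={n:read_camera(n) for n in ("top","scene")}
for q,p in init.items():
    vs=[]
    for n,c in cs.items():
        b=getmask(c,q,[p[0],p[1],.02])
        if b and b[0]<8:
            vs.append((c,b[1]))
            print(" ",q,n,*fit(vs[-1:],MODELS[q],p,q=="dish"),"conf",b[2])
        else: print(" ",q,n,"no mask",b and b[0])
    print(q,*fit(vs,MODELS[q],p,q=="dish"))
c=cs["top"]; print("edge",ray(c,[[160*.64,105*.64],[720*.64,92*.64]],0))
b=getmask(c,"forceps_mid",[.596,-.348,.004]); ys,xs=np.nonzero(b[1]); W=ray(c,np.c_[xs,ys],.0035)
for n,c in cs.items():
    b=getmask(c,"forceps_mid",[.596,-.348,.004]); ys,xs=np.nonzero(b[1]); W=ray(c,np.c_[xs,ys],.0035)[:,:2]
    m=W.mean(0); u,s,v=np.linalg.svd(W-m); d=v[0]*np.sign(v[0][1]); t=(W-m)@d; print(n,"forceps",m,d,np.degrees(np.arctan2(d[1],d[0])),t.min(),t.max(), m+d*(t.min()+t.max())/2)
save(cs["top"],"top_r",(330,140,430,260)); save(cs["top"],"top_l",(110,120,260,260)); 
E
```

```text
gallipot_mid top [ 0.3768 -0.3173] 0.0598331093788147 conf 0.5
  gallipot_mid scene [ 0.376  -0.3181] 0.05459386110305786 conf 0.66
gallipot_mid [ 0.3768 -0.3177] 0.05993124842643738
  vial_mid top [0.3757 0.3168] 0.14064913988113403 conf 0.63
  vial_mid scene [0.3743 0.3153] 0.09040141105651855 conf 0.61
vial_mid [0.375  0.3156] 0.14105167984962463
  lid_knob top [0.4874 0.3446] 0.06512349843978882 conf 0.57
  lid_knob scene [0.4859 0.3405] 0.05709362030029297 conf 0.78
lid_knob [0.487 0.342] 0.08687123656272888
  tall_pot_mid top [0.5997 0.358 ] 0.08911138772964478 conf 0.61
  tall_pot_mid scene [0.5961 0.35  ] 0.14222395420074463 conf 0.64
tall_pot_mid [0.597  0.3543] 0.17871591448783875
  jar top [0.6137 0.1173] 0.04539835453033447 conf 0.91
  jar scene [0.6132 0.1133] 0.026090264320373535 conf 0.67
jar [0.6135 0.1155] 0.06079298257827759
  dish top [ 0.5535 -0.1314 -0.3037] 0.07417827844619751 conf 0.93
  dish scene [ 0.5489 -0.1324 -0.2518] 0.028497159481048584 conf 0.88
dish [ 0.5508 -0.1317 -0.2639] 0.06800329685211182
  short_pot_mid top [ 0.4925 -0.3499] 0.06672203540802002 conf 0.54
  short_pot_mid scene [ 0.4918 -0.3508] 0.06669658422470093 conf 0.58
short_pot_mid [ 0.4919 -0.3506] 0.07170799374580383
  tape top [0.4336 0.0145] 0.5174089074134827 conf 0.66
  tape scene [0.4304 0.0118] 0.13999688625335693 conf 0.75
tape [0.4322 0.0132] 0.35035064816474915
edge [[ 0.9451  0.5659  0.    ]
 [ 0.9416 -0.6377  0.    ]]
top forceps [ 0.5932 -0.3675] [0.1238 0.9923] 82.8912739066443 -0.042640102681104984 0.07262713858833436 [ 0.595  -0.3527]
scene forceps [ 0.5917 -0.3697] [0.1482 0.989 ] 81.47724591943489 -0.042051999101126114 0.06888600885634466 [ 0.5937 -0.3564]
```

View pics/top_r.png

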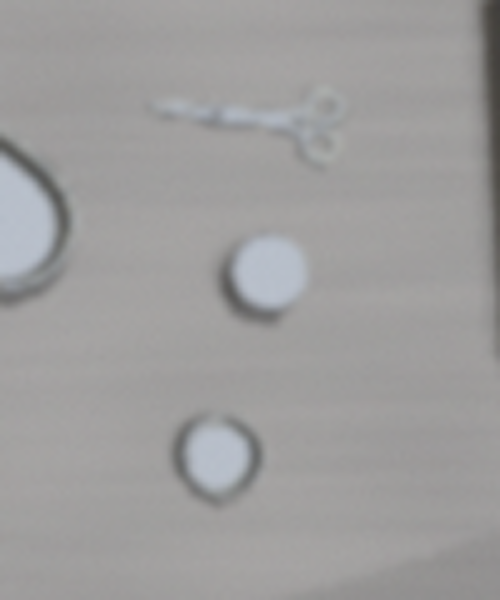

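View pics/top_l.png

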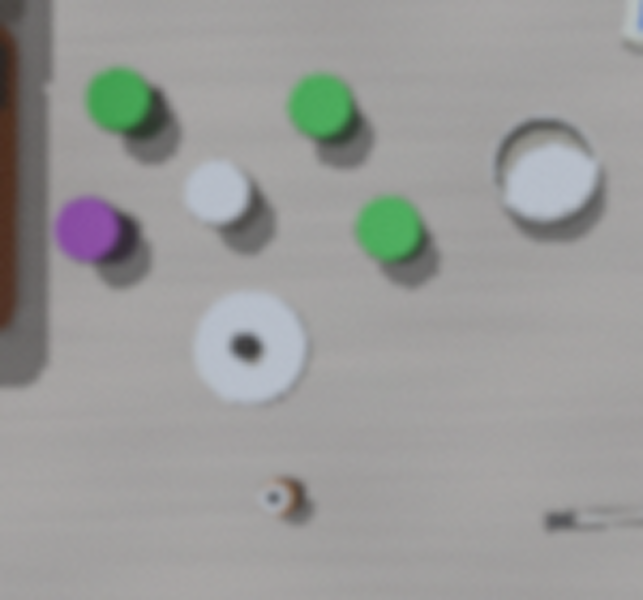

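```bash
cat >> h.py <<'E'
def tool(s=None):
    s=s or env.read_state(); return s["ee_pos"],R.from_rotvec(s["tool_rot"]).as_matrix(),s
def plan(pos,yaw=None):
    """print tool-frame shift (cm) and turn (deg about tool z) to go to pos; shift is for axes AFTER turning"""
    p,M,s=tool(); y0=np.degrees(np.arctan2(M[1,0],M[0,0]))
    yaw=y0 if yaw is None else yaw
    turn=-((yaw-y0+180)%360-180)
    a=np.radians(yaw); T=np.array([[np.cos(a),np.sin(a),0],[np.sin(a),-np.cos(a),0],[0,0,-1]])
    d=np.array(pos)-p
    print("t",round(s["t"],2),"pos",p.round(4),"yaw",round(y0,2),"tilt",np.round(np.degrees(M[:2,2]),2),"gap",round(s["finger_gap"],4),"| turn z",round(turn,2),"shift cm",(T.T@d*100).round(2))
E
python3 - <<'E'
from h import *
c=read_camera("wrist"); p,M,s=tool(); Rm=cv2.Rodrigues(c["rvec"])[0]; o=-Rm.T@c["tvec"]
print("cam in tool",M.T@(o-p), "cam z in tool", M.T@Rm[2], "cam x in tool",M.T@Rm[0])
plan((.3765,-.3177,.20),-16)
E
```

```text
cam in tool [ 0.0722109   0.00041658 -0.14189215] cam z in tool [-2.81717291e-01  9.57028872e-04  9.59496979e-01] cam x in tool [ 5.10220966e-04  9.99999511e-01 -8.47621569e-04]
t 2.25 pos [ 0.2085 -0.5626  0.2313] yaw 20.33 tilt [ 0. -0.] gap 0.0854 | turn z 36.33 shift cm [  9.4  -28.17   3.13]
```

Call:
step_arm(
  moves=[
    [[0,0,7.1],[0,0,0],-1],
    [[0,0,7.1],[0,0,0],-1],
    [[0,0,7.1],[0,0,0],-1],
    [[0,0,7.1],[0,0,0],-1],
    [[0,0,7.1],[0,0,0],-1],
    [[0,0,0.8],[0,0,0],-1],
    [[0,0,0],[0.9,-2.8,0.3],-1],
    [[0,0,0],[0.9,-2.8,0.3],-1],
    [[0,0,0],[0.9,-2.8,0.3],-1],
    [[0,0,0],[0.9,-2.8,0.3],-1],
    [[0,0,0],[0.9,-2.8,0.3],-1],
    [[0,0,0],[0.9,-2.8,0.3],-1],
    [[0,0,0],[0.9,-2.8,0.3],-1],
    [[0,0,0],[0.9,-2.8,0.3],-1],
    [[0,0,0],[1,-2.8,0.3],-1],
    [[0,0,0],[1.1,-2.9,0.3],-1],
    [[0,0,0],[0,0,0],-1],
    [[0,0,0],[0,0,0],-1],
  ],
  grip_force=30,
)

```text
t: 3.75
ee_pos: [0.3759, -0.317, 0.2013]
tool_rot: [3.112, -0.427, -0.0]
wrist_force: [0.1, -0.5, 0.1]
finger_gap: 0.0855
```

```bash
python3 - <<'E'
from fit import *
np.set_printoptions(precision=4,suppress=True)
c=read_camera("wrist"); save(c,"w1")
for q,p in dict(gallipot_mid=(.3768,-.3177),dish=(.551,-.1317,-.27),short_pot_mid=(.492,-.350)).items():
    for r in landmark_of(c,q)[:2]: print(q,r["confidence"],c2w(c,r["xyz"]))
    b=getmask(c,q,[*p[:2],.02])
    if b: print(q,b[0],b[2],*fit([(c,b[1])],MODELS[q],p,q=="dish"))
for r in landmark_of(c,"forceps_mid")[:2]: print(r["confidence"],c2w(c,r["xyz"]))
plan((.3768,-.3177,.2))
E
```

```text
gallipot_mid 0.71 [ 0.3758 -0.3166  0.0133]
gallipot_mid 1.6306964197211773 0.7 [ 0.3783 -0.3179] 0.058915555477142334
dish 0.89 [ 0.5491 -0.1332 -0.0015]
dish 14.902051199005887 0.77 [ 0.555  -0.1293 -0.2582] 0.017990708351135254
short_pot_mid 0.94 [ 0.4932 -0.3495  0.0172]
short_pot_mid 3.2341541022272837 0.89 [ 0.4925 -0.3486] 0.04609793424606323
0.35 [ 0.3792 -0.319   0.0142]
t 4.15 pos [ 0.3747 -0.3188  0.2013] yaw -16.03 tilt [ 0.   -0.01] gap 0.0857 | turn z -0.0 shift cm [ 0.17 -0.16  0.13]
```

View pics/w1.png

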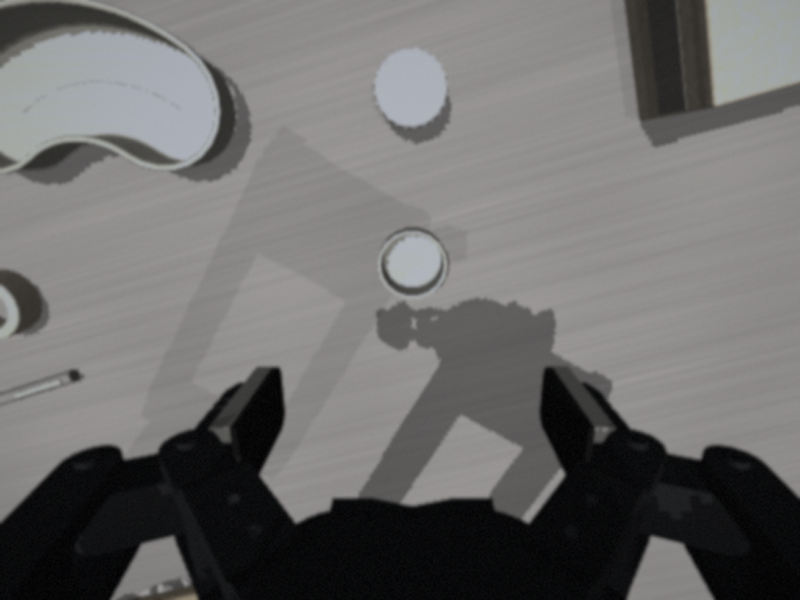

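Call:
step_arm(
  moves=[
    [[0,0,0],[0.1,-0.1,3.3],-1],
    [[0,0,0],[0,0,3.3],-1],
    [[0,0,0],[0,0,3.3],-1],
    [[0,0,0],[0,0,3.3],-1],
    [[0,0,0],[0,0,3.3],-1],
    [[0,0,0],[0,0,1.7],-1],
    [[0,0,0],[0,0,1.0],-1],
    [[0,0,0],[0,0,0.5],-1],
    [[0,0,0],[0,0,0],1],
    [[0,0,0],[0,0,0],1],
    [[0,0,0],[0,0,0],1],
    [[0,0,0],[0,0,0],1],
    [[0,0,0],[0,0,0],1],
    [[0,0,0],[0,0,0],1],
    [[0,0,0],[0,0,0],1],
    [[0,0,0],[0,0,0],1],
  ],
  grip_force=30,
)

```text
t: 5.48
ee_pos: [0.3776, -0.3187, 0.0064]
tool_rot: [3.109, -0.436, 0.004]
wrist_force: [-1.8, 0.8, 8.3]
finger_gap: 0.0516
```

```bash
python3 - <<'E'
from h import *
c=read_camera("wrist"); save(c,"w2"); plan((.3768,-.3177,.1))
c=read_camera("scene"); save(c,"s2",(30,160,190,280)); plan((.3768,-.3177,.1))
E
```

```text
t 5.53 pos [ 0.3776 -0.3187  0.0064] yaw -15.97 tilt [ 0.14 -0.15] gap 0.0511 | turn z -0.0 shift cm [-0.11 -0.08 -9.36]
t 5.58 pos [ 0.3776 -0.3187  0.0064] yaw -15.97 tilt [ 0.13 -0.15] gap 0.0516 | turn z -0.0 shift cm [-0.11 -0.08 -9.36]
```

View pics/w2.png

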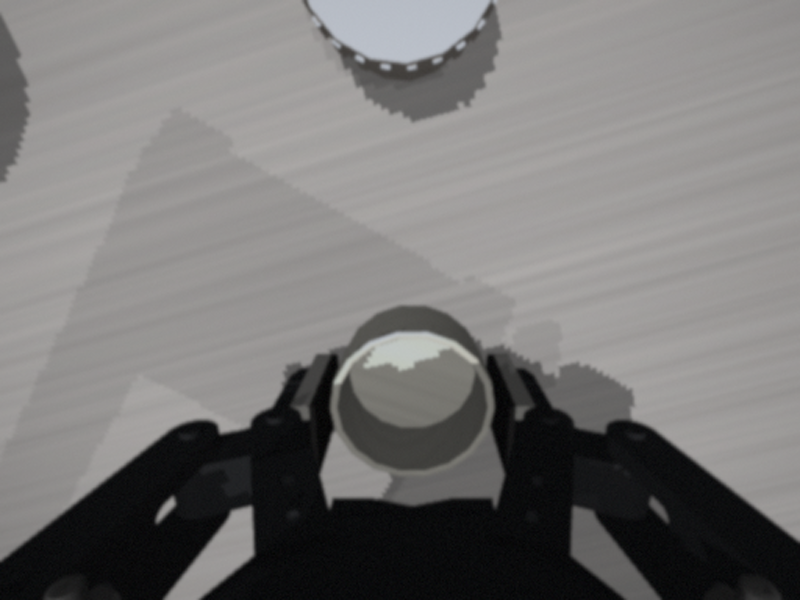

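View pics/s2.png

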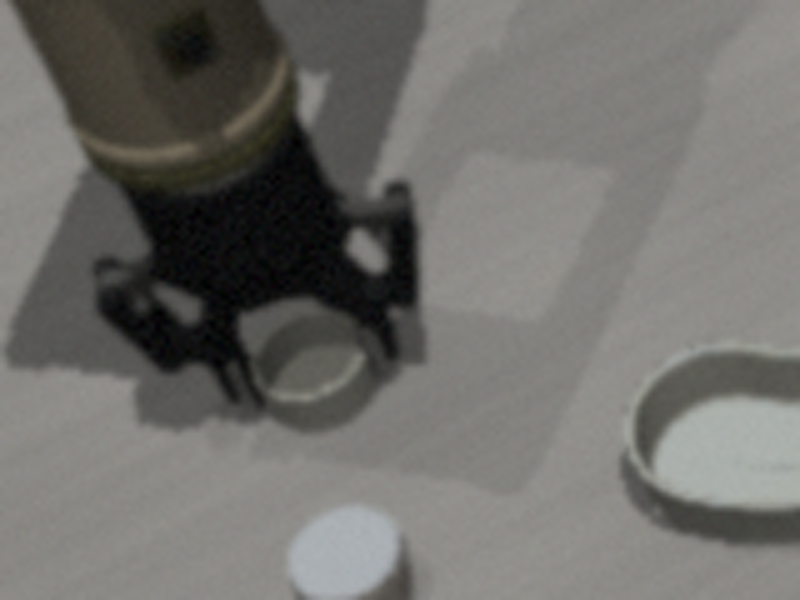

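```bash
python3 - <<'E'
from h import *
plan((.4812,-.1106,.2))
E
```

```text
t 5.58 pos [ 0.3776 -0.3187  0.0064] yaw -15.97 tilt [ 0.13 -0.15] gap 0.0516 | turn z -0.0 shift cm [  4.23 -22.86 -19.36]
```

Call:
step_arm(
  moves=[
    [[0,0,0],[0,0,-1.0],1],
    [[0,0,0],[0,0,-2.5],1],
    [[0,0,0],[0,0,-3],1],
    [[0,0,0],[0,0,-3],1],
    [[0,0,0],[0.5,-2.5,-2.5],1],
    [[0,0,0],[0.5,-2.6,-2.5],1],
    [[0,0,0],[0.5,-2.6,-2.5],1],
    [[0,0,0],[0.5,-2.6,-2.4],1],
    [[0,0,0],[0.5,-2.6,0],1],
    [[0,0,0],[0.5,-2.6,0],1],
    [[0,0,0],[0.5,-2.6,0],1],
    [[0,0,0],[0.5,-2.6,0],1],
    [[0,0,0],[0.2,-2.2,0],1],
    [[0,0,0],[0,0,0],1],
    [[0,0,0],[0,0,0],1],
  ],
)

```text
t: 6.83
ee_pos: [0.4801, -0.1079, 0.1993]
tool_rot: [3.111, -0.432, 0.002]
wrist_force: [-0.4, -0.0, -0.9]
finger_gap: 0.0516
```

```bash
python3 - <<'E'
from fit import *
np.set_printoptions(precision=4,suppress=True)
c=read_camera("wrist"); save(c,"w3")
q="dish";p=(.5525,-.1303,-.27)
for r in landmark_of(c,q)[:2]: print(q,r["confidence"],c2w(c,r["xyz"]))
b=getmask(c,q,[*p[:2],.02])
if b:
    f=fit([(c,b[1])],MODELS[q],p,True); print(q,b[0],b[2],*f)
    im=c["img"].copy(); 
    ca,sa=np.cos(f[0][2]),np.sin(f[0][2])
    for z in (0,.038):
        W=kidney()@np.array([[ca,-sa],[sa,ca]]).T+f[0][:2]; uv=proj(c,np.c_[W,np.full(len(W),z)])
        cv2.polylines(im,[uv.round().astype(np.int32)],True,(255,0,0),1)
    save({"img":im},"w3o")
for r in landmark_of(c,"gallipot_mid")[:2]: print(r["confidence"],c2w(c,r["xyz"]))
plan((.4812,-.1106,.2))
c=read_camera("top");plan((.4812,-.1106,.2))
c=read_camera("top");plan((.4812,-.1106,.2))
E
```

```text
dish 0.62 [ 0.5501 -0.1355 -0.0007]
dish 3.476567933389937 0.88 [ 0.5537 -0.1324 -0.2566] 0.01665186882019043
0.78 [ 0.4804 -0.1075  0.2028]
t 7.03 pos [ 0.4795 -0.1097  0.1986] yaw -16.04 tilt [ 0.01 -0.02] gap 0.0514 | turn z -0.0 shift cm [ 0.19  0.04 -0.14]
t 7.08 pos [ 0.4795 -0.1097  0.1985] yaw -16.05 tilt [ 0.01 -0.02] gap 0.0516 | turn z -0.0 shift cm [ 0.19  0.04 -0.15]
t 7.13 pos [ 0.4796 -0.1096  0.1985] yaw -16.05 tilt [ 0.01 -0.01] gap 0.0517 | turn z -0.0 shift cm [ 0.19  0.05 -0.15]
```

View pics/w3o.png

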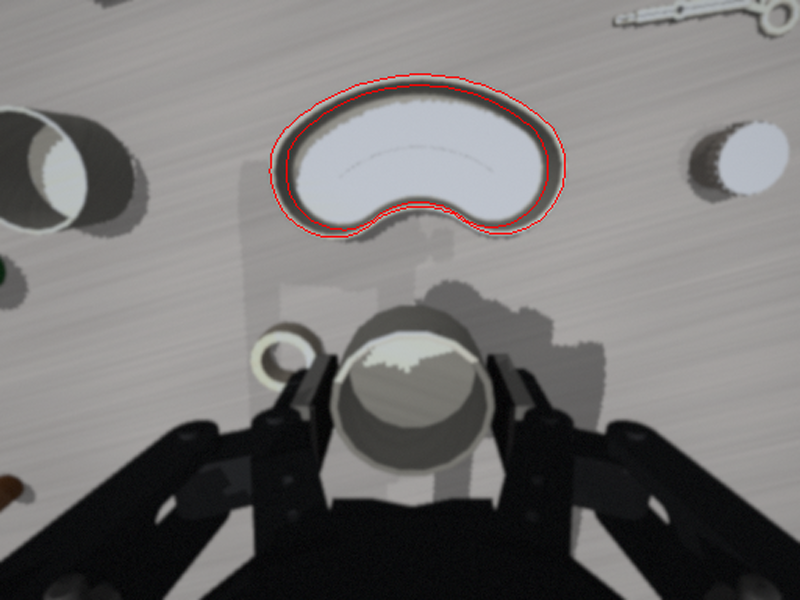

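```bash
python3 - <<'E'
from h import *
c=read_camera("wrist"); p,M,s=tool()
for z in (.214,.220): 
    w=ray(c,[[263.7,257.5]],z)[0]; print(w, M.T@(w-p))
plan((.4815,-.1128,.2),-15)
E
```

```text
[ 0.47791072 -0.10944092  0.214     ] [-0.00162399  0.00038024 -0.01561563]
[ 0.48128979 -0.11040173  0.22      ] [ 0.00188943  0.00037004 -0.02161539]
t 7.18 pos [ 0.4796 -0.1095  0.1984] yaw -16.05 tilt [ 0.   -0.01] gap 0.0514 | turn z -1.05 shift cm [ 0.27  0.27 -0.16]
```

Call:
step_arm(
  moves=[
    [[0,0,-1.0],[0.1,0.2,3.3],1],
    [[0,0,0],[0,0,3.3],1],
    [[0,0,0],[0,0,3.3],1],
    [[0,0,0],[0,0,3.3],1],
    [[0,0,0],[0,0,3.0],1],
    [[0,0,0],[0,0,1.5],1],
    [[0,0,0],[0,0,0.7],1],
    [[0,0,0],[0,0,0.4],1],
    [[0,0,0],[0,0,0.2],1],
    [[0,0,0],[0,0,0],1],
    [[0,0,0],[0,0,0],1],
  ],
)

```text
t: 8.1
ee_pos: [0.4815, -0.1115, 0.0098]
tool_rot: [3.114, -0.409, 0.004]
wrist_force: [-0.8, 0.1, -0.5]
finger_gap: 0.0512
```

```bash
python3 - <<'E'
from h import *
c=read_camera("wrist"); save(c,"w4"); plan((.4815,-.1128,.007),-15); print(env.read_state()["wrist_force"])
E
```

```text
t 8.15 pos [ 0.4815 -0.1114  0.0098] yaw -14.98 tilt [ 0.14 -0.05] gap 0.0515 | turn z 0.02 shift cm [0.04 0.13 0.28]
[0.07598436 0.8038335  0.35313217]
```

View pics/w4.png

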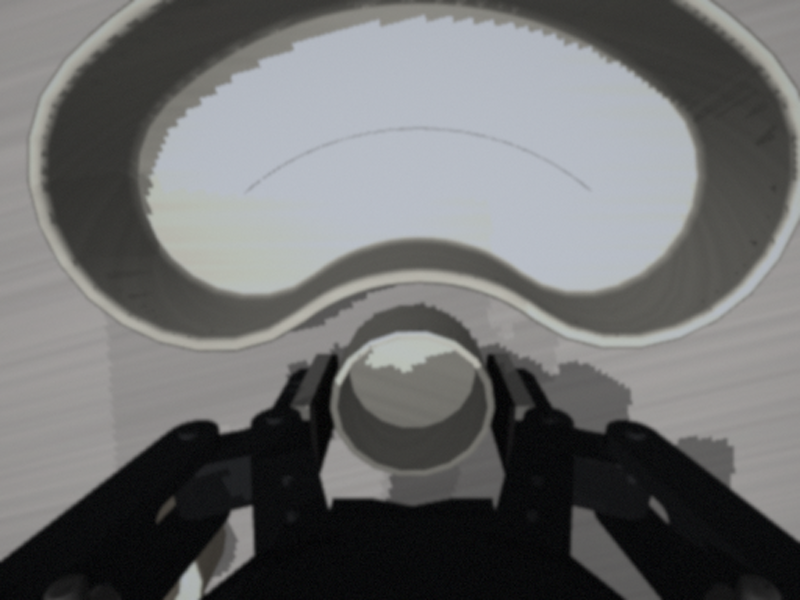

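```bash
python3 - <<'E'
from h import *
c=read_camera("wrist"); p,M,s=tool(); k=1.5625
for uv,z in (((412,332),.0314),((418,284),.038),((412,402),.0314)):
    w=ray(c,[[uv[0]/k,uv[1]/k]],z)[0]; print(w, M.T@(w-p))
E
```

```text
[ 0.50576544 -0.11819026  0.0314    ] [ 0.02540254  0.00028272 -0.02168454]
[ 0.5212323  -0.12398487  0.038     ] [ 0.04185708  0.00188576 -0.02824501]
[ 0.48332399 -0.11220637  0.0314    ] [ 0.00217708  0.0002998  -0.02173998]
```

Call:
step_arm(
  moves=[
    [[0,0,0],[-0.1,0.15,0.15],1],
    [[0,0,0],[0,0,0.1],1],
    [[0,0,0],[0,0,0],1],
    [[0,0,0],[0,0,0],-0.3],
    [[0,0,0],[0,0,0],-0.5],
    [[0,0,0],[0,0,0],-0.6],
    [[0,0,0],[0,0,0],-0.6],
    [[0,0,0],[0,0,-1],-0.6],
    [[0,0,0],[0,0,-2.5],-0.6],
    [[0,0,0],[0,0,-3],-0.6],
    [[0,0,0],[0,0,-3],-0.6],
    [[0,0,0],[0,0,-3],-0.6],
    [[0,0,0],[0,0,-3],-0.6],
    [[0,0,0],[0,0,-3],-0.6],
    [[0,0,0],[0,0,0],-0.6],
    [[0,0,0],[0,0,0],-0.6],
  ],
)

```text
t: 9.53
ee_pos: [0.4805, -0.1127, 0.1941]
tool_rot: [3.114, -0.409, 0.009]
wrist_force: [0.1, -0.7, 0.2]
finger_gap: 0.068
```

```bash
python3 - <<'E'
from fit import *
np.set_printoptions(precision=4,suppress=True)
c=read_camera("wrist"); save(c,"w5")
d=None
for q,p in dict(dish=(.5525,-.1303,-.27),gallipot_mid=(.4815,-.113)).items():
  b=getmask(c,q,[*p[:2],.02])
  if b:
    f=fit([(c,b[1])],MODELS[q],p,q=="dish"); print(q,b[0],b[2],*f)
    if q=="dish": d=f[0]
    else:
        a=d[2]; v=f[0][:2]-d[:2]; print("in dish", np.cos(a)*v[0]+np.sin(a)*v[1], -np.sin(a)*v[0]+np.cos(a)*v[1])
plan((.375,.3155,.2),-15)
E
```

```text
dish 3.595971161538794 0.66 [ 0.554  -0.1328 -0.2499] 0.02433311939239502
gallipot_mid 1.2999321572222031 0.97 [ 0.4796 -0.1127] 0.07563239336013794
in dish -0.07703808029628337 0.0010950282716332242
t 9.68 pos [ 0.4781 -0.1119  0.1897] yaw -14.97 tilt [-0.1   0.04] gap 0.0683 | turn z 0.03 shift cm [-21.02 -38.61  -1.03]
```

View pics/w5.png

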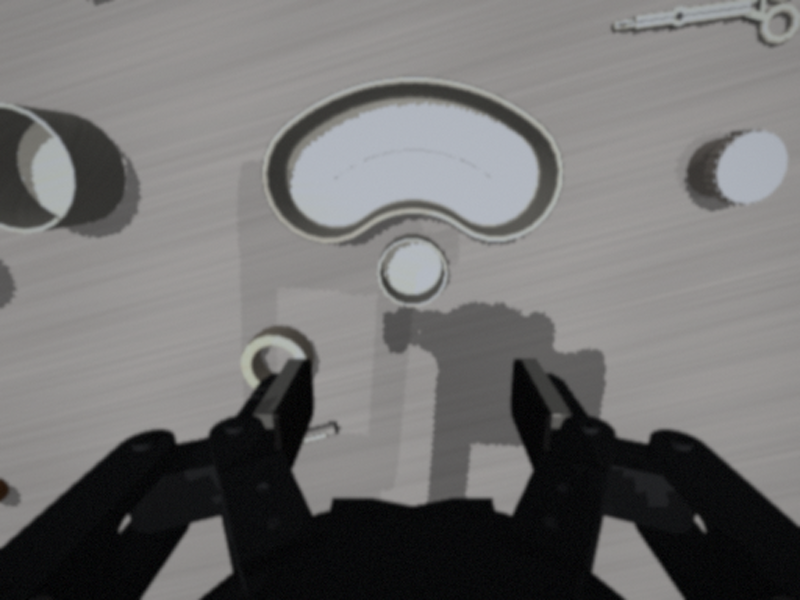

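Call:
step_arm(
  moves=[
    [[0,0,-6.7],[0,0,0],-0.6],
    [[0,0,-6.7],[0,0,0],-0.6],
    [[0,0,-6.6],[0,0,0],-0.6],
    [[0,0,0],[-0.5,-3.3,-0.1],-0.6],
    [[0,0,0],[-0.5,-3.3,-0.1],-0.6],
    [[0,0,0],[-0.5,-3.4,-0.1],-0.6],
    [[0,0,0],[-0.5,-3.4,-0.1],-0.6],
    [[0,0,0],[-0.5,-3.4,-0.1],-0.6],
    [[0,0,0],[-0.5,-3.4,-0.1],-0.6],
    [[0,0,0],[-0.5,-3.4,-0.1],-0.6],
    [[0,0,0],[-0.5,-3.4,-0.1],-0.6],
    [[0,0,0],[-0.5,-3.4,-0.1],-0.6],
    [[0,0,0],[-0.5,-3.4,-0.1],-0.6],
    [[0,0,0],[-0.5,-3.4,0],-0.6],
    [[0,0,0],[-0.5,-3.4,0],-0.6],
    [[0,0,0],[-0.5,-2.9,0],-0.6],
    [[0,0,0],[0,0,0],-0.6],
    [[0,0,0],[0,0,0],-0.6],
    [[0,0,0],[0,0,0],-0.6],
  ],
)

```text
t: 11.27
ee_pos: [0.3753, 0.3148, 0.1994]
tool_rot: [3.137, 0.139, -0.003]
wrist_force: [-0.1, -0.3, -0.6]
finger_gap: 0.0684
```

```bash
python3 - <<'E'
from fit import *
np.set_printoptions(precision=4,suppress=True)
c=read_camera("wrist"); save(c,"w6")
for q,p in dict(vial_mid=(.375,.3155),lid_knob=(.487,.342),tall_pot_mid=(.60,.355)).items():
  for r in landmark_of(c,q)[:2]: print(q,r["confidence"],c2w(c,r["xyz"]))
  b=getmask(c,q,[*p[:2],.02])
  if b: print(q,b[0],b[2],*fit([(c,b[1])],MODELS[q],p))
plan((.375,.3155,.2),5)
E
```

```text
vial_mid 0.86 [0.3766 0.3128 0.0297]
vial_mid 1.8699704082052733 0.8 [0.3776 0.3136] 0.0864633321762085
lid_knob 0.72 [0.4875 0.3425 0.0188]
tall_pot_mid 139.1563509484964 0.95 [0.6   0.355] 1.0
t 11.62 pos [0.3764 0.3148 0.2009] yaw 4.95 tilt [0.01 0.  ] gap 0.068 | turn z -0.05 shift cm [-0.13 -0.08  0.09]
```

View pics/w6.png

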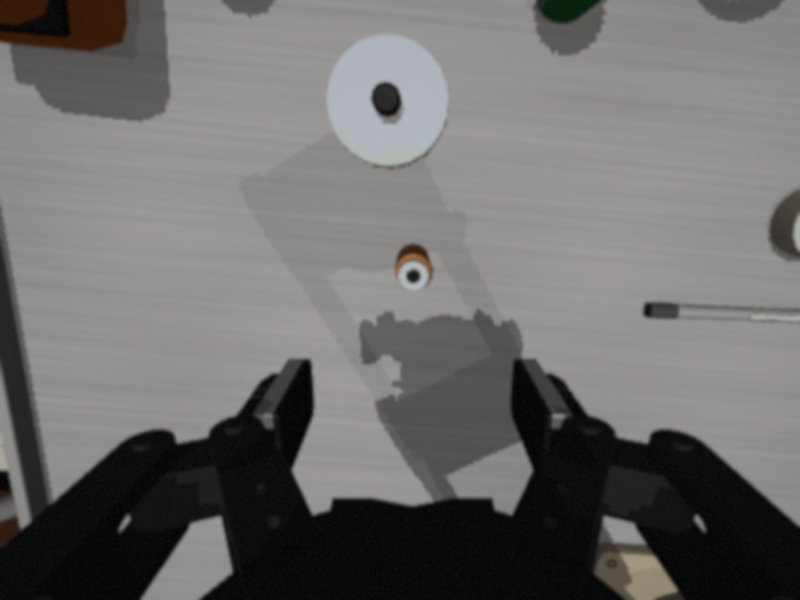

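Call:
step_arm(
  moves=[
    [[0,0,0],[0,0,3.3],-0.4],
    [[0,0,0],[0,0,3.3],-0.4],
    [[0,0,0],[0,0,3.3],-0.4],
    [[0,0,0],[0,0,3.3],-0.4],
    [[0,0,0],[0,0,2.5],-0.4],
    [[0,0,0],[0,0,1.1],-0.4],
    [[0,0,0],[0,0,0.4],-0.4],
    [[0,0,0],[0,0,0],0],
    [[0,0,0],[0,0,0],0.3],
    [[0,0,0],[0,0,0],0.6],
    [[0,0,0],[0,0,0],1],
    [[0,0,0],[0,0,0],1],
    [[0,0,0],[0,0,0],1],
    [[0,0,0],[0,0,0],1],
  ],
  grip_force=30,
)

```text
t: 12.78
ee_pos: [0.3775, 0.3164, 0.0309]
tool_rot: [-3.137, -0.138, -0.005]
wrist_force: [-0.7, -0.4, 7.2]
finger_gap: 0.0242
```

```bash
python3 - <<'E'
from h import *
c=read_camera("wrist"); save(c,"w7"); plan((.376,.3145,.027),5)
print(env.read_state()["wrist_force"])
c=read_camera("scene"); save(c,"s7",(240,60,360,150)); plan((.3768,.3177,.1))
E
```

```text
t 12.83 pos [0.3776 0.3164 0.0309] yaw 5.03 tilt [0.18 0.12] gap 0.025 | turn z 0.03 shift cm [-0.17  0.18  0.39]
[-0.69474331 -1.86059727  7.22360661]
t 12.88 pos [0.3776 0.3165 0.0309] yaw 5.03 tilt [0.19 0.12] gap 0.0249 | turn z -0.0 shift cm [-0.07 -0.13 -6.91]
```

View pics/w7.png

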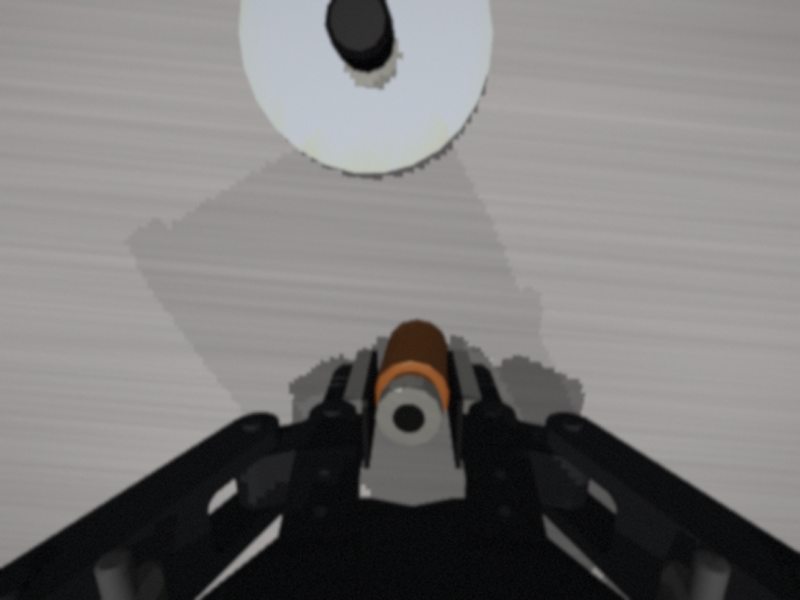

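View pics/s7.png

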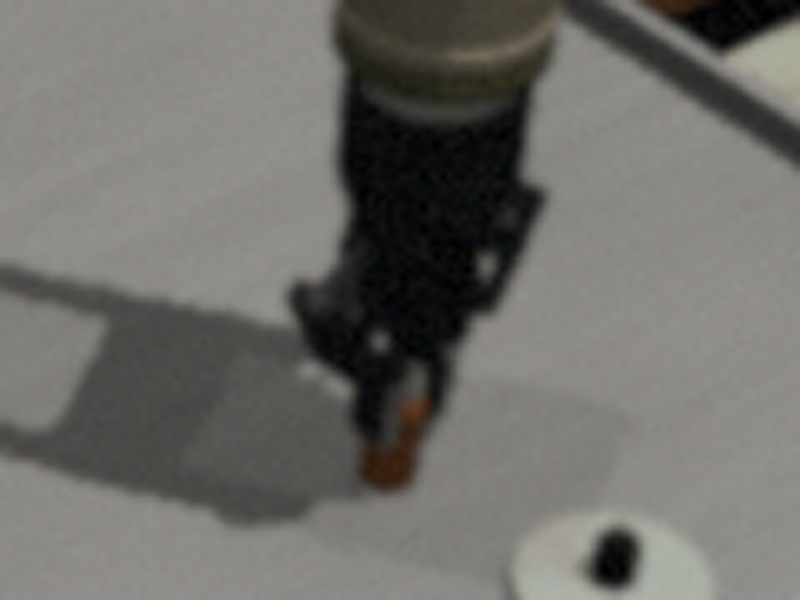

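```bash
python3 - <<'E'
from h import *
c=read_camera("wrist"); p,M,s=tool()
w=ray(c,[[408.5/1.5625,417/1.5625]],.056)[0]; print(w, M.T@(w-p))
plan((.480,-.1127,.2),-15)
E
```

```text
[0.37631434 0.31685934 0.056     ] [-0.00115556 -0.0005522  -0.0251048 ]
t 12.93 pos [0.3776 0.3165 0.0309] yaw 5.03 tilt [0.19 0.12] gap 0.0246 | turn z 20.03 shift cm [ 21.    38.8  -16.91]
```

Call:
step_arm(
  moves=[
    [[0,0,0],[0,0,-1.0],1],
    [[0,0,0],[0,0,-2.5],1],
    [[0,0,6.7],[0,0,-3],1],
    [[0,0,6.7],[0,0,-3],1],
    [[0,0,6.6],[0,0,-2.5],1],
    [[0,0,0],[1.7,3.2,0],1],
    [[0,0,0],[1.7,3.2,0],1],
    [[0,0,0],[1.7,3.2,0],1],
    [[0,0,0],[1.7,3.2,0],1],
    [[0,0,0],[1.7,3.2,0],1],
    [[0,0,0],[1.7,3.2,0],1],
    [[0,0,0],[1.8,3.2,0],1],
    [[0,0,0],[1.8,3.2,0],1],
    [[0,0,0],[1.8,3.2,0],1],
    [[0,0,0],[1.8,3.2,0],1],
    [[0,0,0],[1.8,3.2,0],1],
    [[0,0,0],[1.8,3.2,0],1],
    [[0,0,0],[0,0.4,0],1],
    [[0,0,0],[0,0,0],1],
    [[0,0,0],[0,0,0],1],
  ],
)

```text
t: 14.6
ee_pos: [0.4784, -0.1135, 0.1492]
tool_rot: [-3.114, 0.411, 0.0]
wrist_force: [-0.3, -0.2, -0.4]
finger_gap: 0.0244
```

```bash
python3 - <<'E'
from fit import *
np.set_printoptions(precision=4,suppress=True)
c=read_camera("wrist"); save(c,"w8")
p,M,s=tool()
for q,g in dict(gallipot_mid=(.4800,-.113)).items():
  for r in landmark_of(c,q)[:2]: print(q,r["confidence"],c2w(c,r["xyz"]))
  b=getmask(c,q,[*g,.02])
  if b: print(q,b[0],b[2],*fit([(c,b[1])],MODELS[q],g))
for r in landmark_of(c,"vial_mid")[:2]: w=c2w(c,r["xyz"]); print("vial",r["confidence"],w,M.T@(w-p))
plan((.480,-.1127,.2),-15)
E
```

```text
gallipot_mid 0.48673115432490155 0.6 [ 0.4798 -0.1125] 0.0915876030921936
t 14.8 pos [ 0.4786 -0.1124  0.149 ] yaw -14.87 tilt [0.01 0.01] gap 0.0243 | turn z 0.13 shift cm [ 0.15 -0.   -5.1 ]
```

View pics/w8.png

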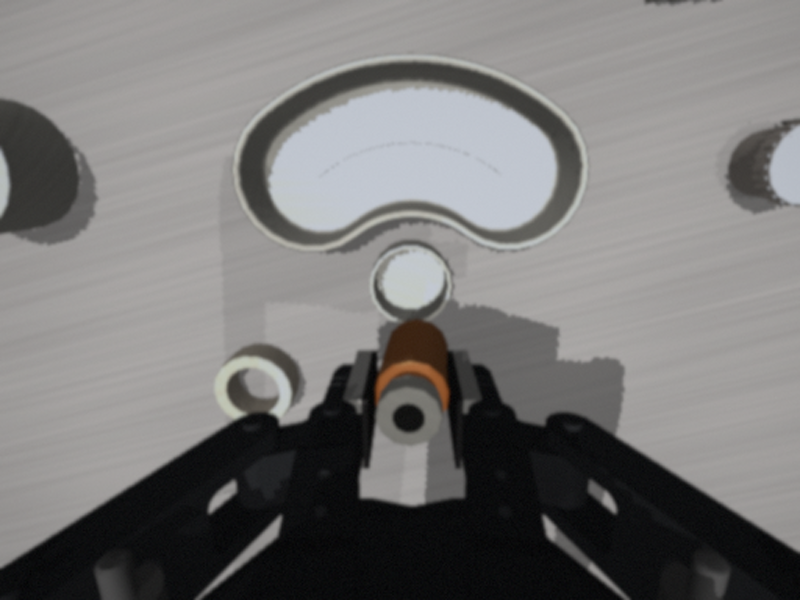

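Call:
step_arm(
  moves=[
    [[0,0,0],[0.2,0,2.5],1],
    [[0,0,0],[0,0,3],1],
    [[0,0,0],[0,0,1.5],1],
    [[0,0,0],[0,0,0.8],1],
    [[0,0,0],[0,0,0],1],
    [[0,0,0],[0,0,0],1],
  ],
)

```text
t: 15.3
ee_pos: [0.4807, -0.1136, 0.0712]
tool_rot: [-3.115, 0.408, 0.0]
wrist_force: [0.2, -0.1, -0.1]
finger_gap: 0.0241
```

```bash
python3 - <<'E'
from fit import *
c=read_camera("wrist"); save(c,"w9",(156,130,372,310))
c2=read_camera("scene"); save(c2,"s9",(130,180,230,260))
plan((.480,-.1127,.2),-15)
E
```

```text
t 15.4 pos [ 0.4818 -0.1142  0.0725] yaw -14.94 tilt [ 0.14 -0.05] gap 0.0247 | turn z 0.06 shift cm [ -0.21  -0.1  -12.75]
```

View pics/w9.png

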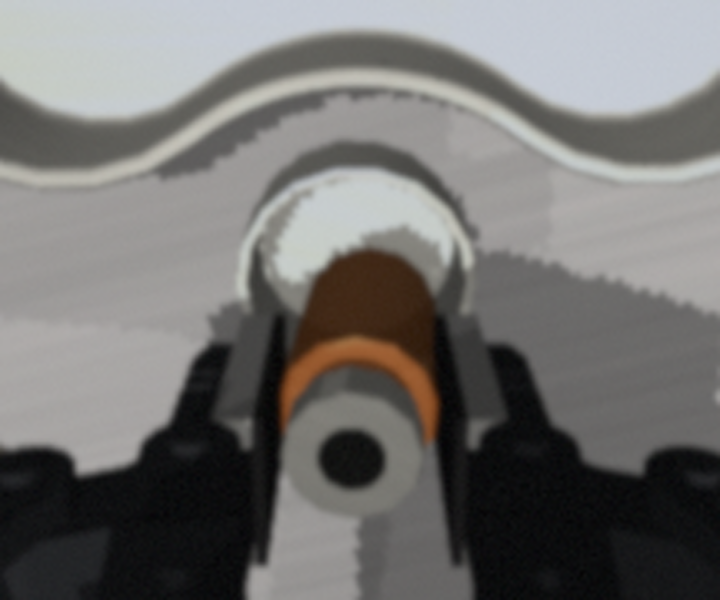

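View pics/s9.png

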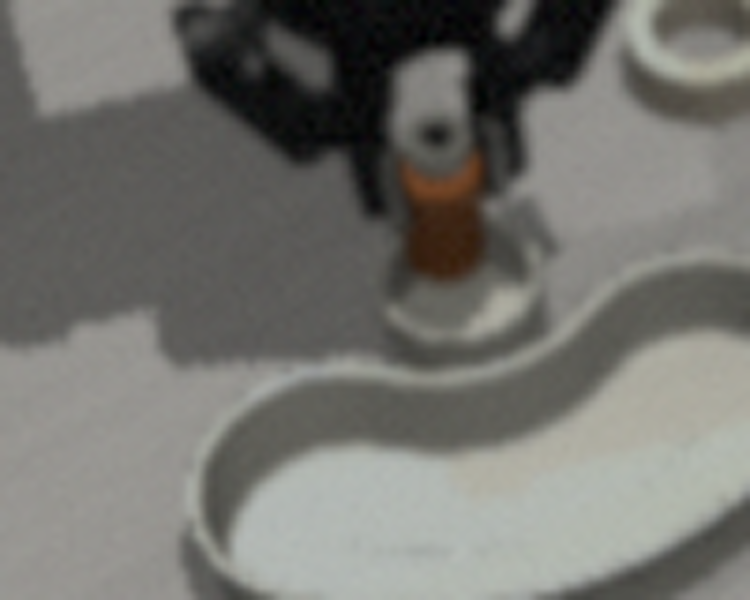

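Call:
step_arm(
  moves=[
    [[0,0,0],[0,-0.1,1.5],1],
    [[0,0,0],[0,0,1.2],1],
    [[0,0,0],[0,0,0.6],1],
    [[0,0,0],[0,0,0.3],1],
    [[0,0,0],[0,0,0],1],
    [[0,0,0],[0,0,0],1],
  ],
)

```text
t: 15.9
ee_pos: [0.481, -0.1133, 0.0351]
tool_rot: [3.115, -0.409, 0.0]
wrist_force: [0.2, 0.5, -0.2]
finger_gap: 0.0247
```

```bash
python3 - <<'E'
from fit import *
c=read_camera("wrist"); save(c,"w10",(156,130,372,310))
c2=read_camera("scene"); save(c2,"s10",(130,180,230,260))
plan((.480,-.1127,.2),-15);print(env.read_state()["wrist_force"])
E
```

```text
t 16.0 pos [ 0.4812 -0.1133  0.0353] yaw -14.97 tilt [ 0.04 -0.01] gap 0.0246 | turn z 0.03 shift cm [ -0.13  -0.03 -16.47]
[ 0.16317508  0.40224827 -1.06079026]
```

View pics/w10.png

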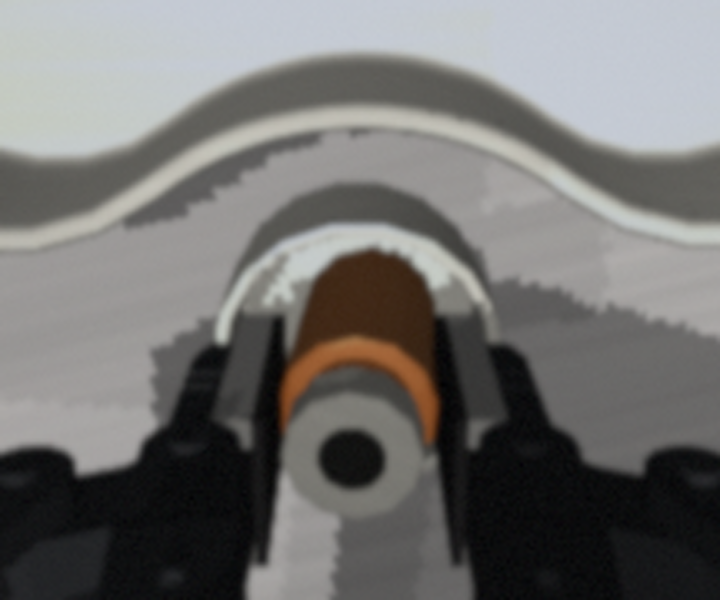

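View pics/s10.png

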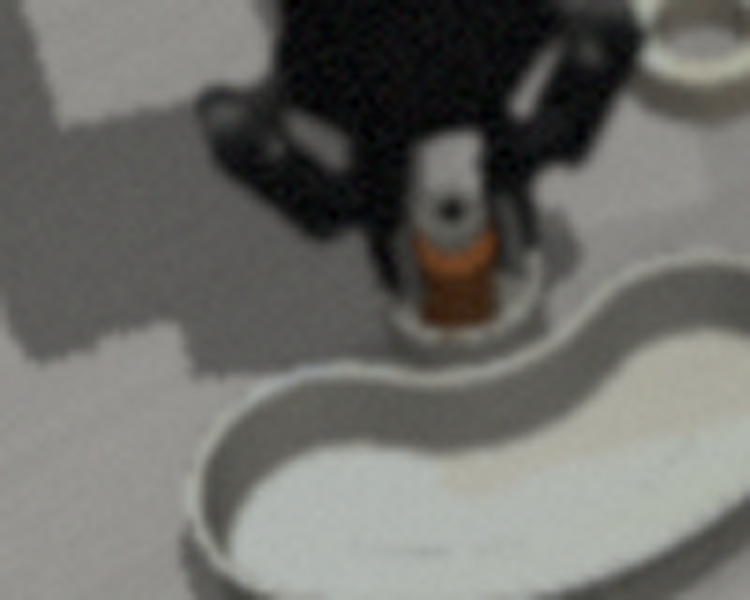

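Call:
step_arm(
  moves=[
    [[0,0,0],[0,-0.1,0.1],1],
    [[0,0,0],[0,0,0],1],
    [[0,0,0],[0,0,0],0.3],
    [[0,0,0],[0,0,0],0.1],
    [[0,0,0],[0,0,0],-0.1],
    [[0,0,0],[0,0,0],-0.1],
    [[0,0,0],[0,0,-1],-0.1],
    [[0,0,0],[0,0,-2.5],-0.1],
    [[0,0,0],[0,0,-3],-0.1],
    [[0,0,0],[0,0,-3.2],-0.1],
    [[0,0,0],[0,0,-3.2],-0.1],
    [[0,0,0],[0,0,-3.2],-0.1],
    [[0,0,0],[0,0,0],-0.1],
    [[0,0,0],[0,0,0],-0.1],
  ],
)

```text
t: 17.17
ee_pos: [0.4828, -0.1128, 0.1984]
tool_rot: [3.114, -0.409, 0.009]
wrist_force: [0.6, 0.1, -0.6]
finger_gap: 0.0468
```

```bash
python3 - <<'E'
from fit import *
c=read_camera("wrist"); save(c,"w11")
c2=read_camera("scene"); save(c2,"s11",(130,180,230,260))
plan((.594,-.355,.2),-7)
E
```

```text
t 17.27 pos [ 0.4808 -0.1121  0.1945] yaw -14.97 tilt [-0.02  0.01] gap 0.0467 | turn z -7.97 shift cm [14.2  22.73 -0.55]
```

View pics/w11.png

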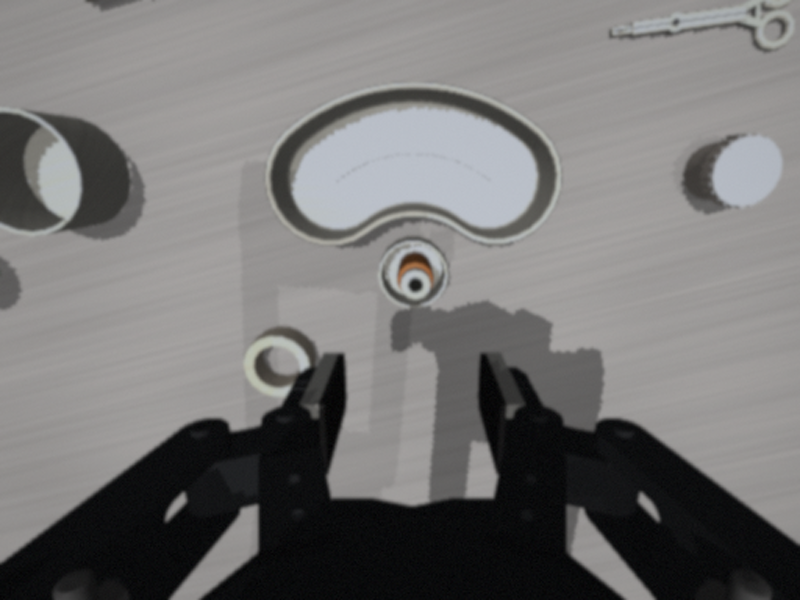

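View pics/s11.png

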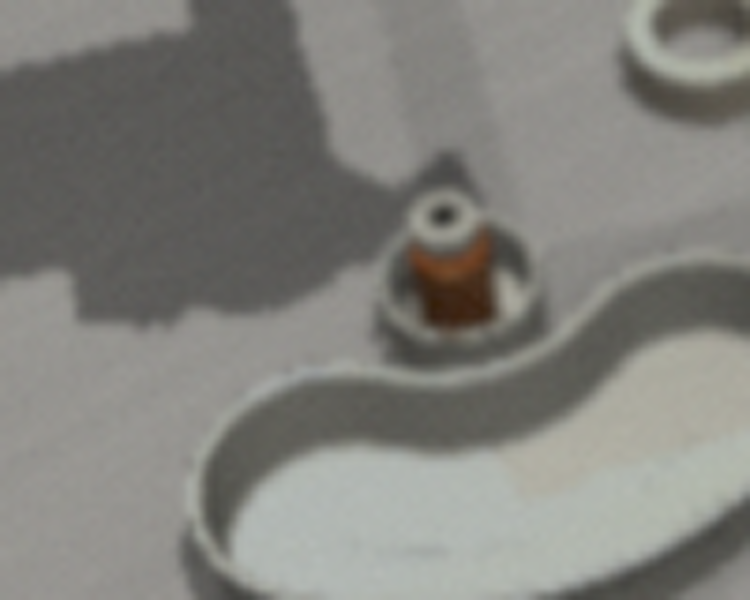

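Call:
step_arm(
  moves=[
    [[0,0,0],[2.1,2.6,0],0.2],
    [[0,0,0],[2.1,2.6,0],0.2],
    [[0,0,0],[2.1,2.6,0],0.2],
    [[0,0,0],[2.1,2.6,0],0.2],
    [[0,0,0],[2.2,2.6,0],0.2],
    [[0,0,0],[2.2,2.5,0],0.2],
    [[0,0,0],[2.2,2.5,0],0.2],
    [[0,0,0],[2.2,2.5,0],0.2],
  ],
)

```text
t: 17.93
ee_pos: [0.5937, -0.3555, 0.192]
tool_rot: [-3.113, 0.409, 0.006]
wrist_force: [1.2, -0.1, 0.9]
finger_gap: 0.0344
```

Call:
step_arm(
  moves=[
    [[0,0,-7],[0,0,0],0.2],
    [[0,0,-7],[0,0,0],0.2],
    [[0,0,-7],[0,0,0],0.2],
    [[0,0,-7],[0,0,0],0.2],
    [[0,0,-7],[0,0,0],0.2],
    [[0,0,-7],[0,0,0],0.2],
    [[0,0,-7],[0,0,0],0.2],
    [[0,0,-7],[0,0,0],0.2],
    [[0,0,-7],[0,0,0],0.2],
    [[0,0,-7],[0,0,0],0.2],
    [[0,0,-7],[0,0,0],0.2],
    [[0,0,-7],[0,0,0],0.2],
    [[0,0,-7],[0,0,0],0.2],
    [[0,0,-6],[0,0,0],0.2],
    [[0,0,0],[0,0,0],0.2],
    [[0,0,0],[0,0,0],0.2],
    [[0,0,0],[0,0,0],0.2],
  ],
)

```text
t: 19.35
ee_pos: [0.5938, -0.3543, 0.1935]
tool_rot: [-2.373, -2.056, 0.001]
wrist_force: [-0.3, 0.4, -0.5]
finger_gap: 0.0345
```

```bash
python3 - <<'E'
from fit import *
np.set_printoptions(precision=4,suppress=True)
c=read_camera("wrist"); save(c,"w12")
for r in landmark_of(c,"forceps_mid")[:2]: print("lm",r["confidence"],c2w(c,r["xyz"]))
b=getmask(c,"forceps_mid",[.594,-.354,.004]); ys,xs=np.nonzero(b[1]); W=ray(c,np.c_[xs,ys],.0035)[:,:2]
r=cv2.minAreaRect((W*1000).astype(np.float32)); print("rect",r)
m=W.mean(0); v=np.linalg.svd(W-m)[2]; d=v[0]*np.sign(v[0][1]); t=(W-m)@d; n=np.array([-d[1],d[0]]); u=(W-m)@n
print(b[2],"forceps",m,"dir",np.degrees(np.arctan2(d[1],d[0])),t.min(),t.max(),u.min(),u.max())
mid=m+d*(t.min()+t.max())/2; print("mid",mid)
t0=t-(t.min()+t.max())/2
for a in np.arange(-.06,.06,.01):
    k=(t0>=a)&(t0<a+.01); print(round(a,3),u[k].min().round(4),u[k].max().round(4), u[k].mean().round(4))
plan((*mid,.2),82)
E
```

```text
lm 0.82 [ 0.601  -0.3447  0.0007]
rect ((593.9966430664062, -348.19952392578125), (121.84659576416016, 46.76742935180664), 84.77823638916016)
0.67 forceps [ 0.5938 -0.3629] dir 81.92763259617375 -0.04676014722897628 0.07562788349647893 -0.02399528475843046 0.022665727121785512
mid [ 0.5958 -0.3486]
-0.06 -0.024 0.0227 -0.0003
-0.05 -0.0239 0.0226 0.0002
-0.04 -0.02 0.0199 -0.0002
-0.03 -0.0062 0.0061 -0.0005
-0.02 -0.0037 0.0036 -0.0001
-0.01 -0.0049 0.0048 -0.0001
0.0 -0.0049 0.0048 -0.0001
0.01 -0.0049 0.0047 0.0003
0.02 -0.0037 0.0047 0.0004
0.03 -0.0036 0.0034 0.0001
0.04 -0.0036 0.0034 -0.0002
0.05 -0.0024 0.0022 -0.0001
t 19.5 pos [ 0.5942 -0.3546  0.1944] yaw 81.93 tilt [-0.03  0.02] gap 0.0345 | turn z -0.07 shift cm [ 0.61  0.08 -0.56]
```

View pics/w12.png

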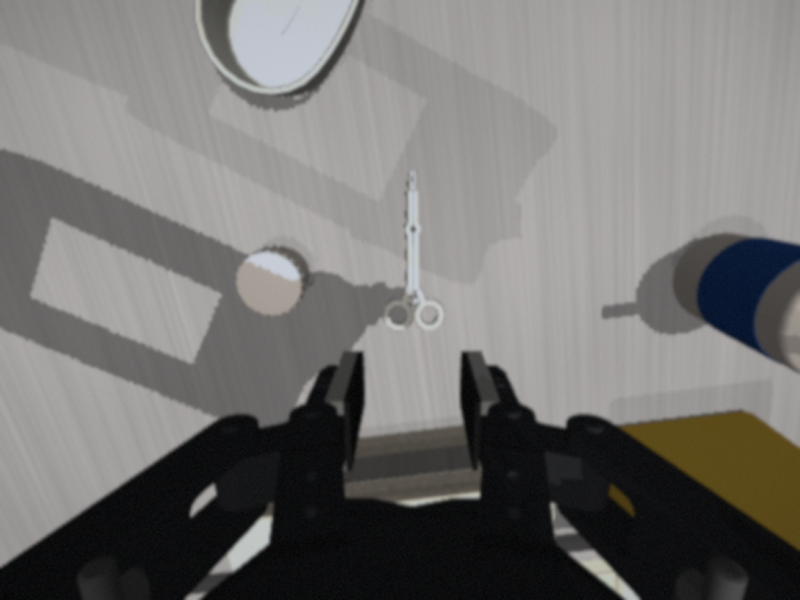

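Call:
step_arm(
  moves=[
    [[0,0,0],[0.6,0.1,3.3],0.2],
    [[0,0,0],[0,0,3.3],0.2],
    [[0,0,0],[0,0,3.3],0.2],
    [[0,0,0],[0,0,3.3],0.2],
    [[0,0,0],[0,0,2.8],0.2],
    [[0,0,0],[0,0,1.5],0.2],
    [[0,0,0],[0,0,0.8],0.2],
    [[0,0,0],[0,0,0.6],0.2],
    [[0,0,0],[0,0,0.2],0.2],
    [[0,0,0],[0,0,0],0.2],
    [[0,0,0],[0,0,0],0.2],
  ],
)

```text
t: 20.42
ee_pos: [0.5974, -0.3498, 0.0059]
tool_rot: [2.368, 2.059, 0.001]
wrist_force: [0.6, 0.1, 0.9]
finger_gap: 0.0338
```

```bash
python3 - <<'E'
from h import *
c=read_camera("wrist"); save(c,"w13"); plan((.5958,-.3486,.002),82);print(env.read_state()["wrist_force"])
E
```

```text
t 20.47 pos [ 0.5974 -0.3497  0.006 ] yaw 82.02 tilt [ 0.15 -0.1 ] gap 0.0344 | turn z 0.02 shift cm [ 0.09 -0.17  0.4 ]
[-0.28241939 -0.3407763  -0.79075031]
```

View pics/w13.png

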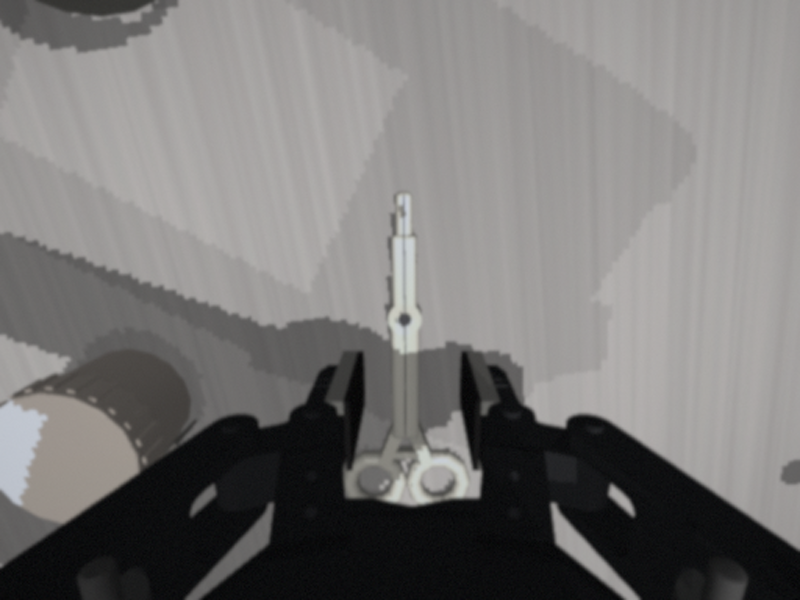

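Call:
step_arm(
  moves=[
    [[0,0,0],[0,-0.15,0.2],0.2],
    [[0,0,0],[0,0,0.2],0.2],
    [[0,0,0],[0,0,0],0.4],
    [[0,0,0],[0,0,0],0.6],
    [[0,0,0],[0,0,0],0.8],
    [[0,0,0],[0,0,0],1],
    [[0,0,0],[0,0,0],1],
    [[0,0,0],[0,0,0],1],
  ],
  grip_force=40,
)

```text
t: 21.13
ee_pos: [0.595, -0.349, 0.0005]
tool_rot: [2.37, 2.061, 0.0]
wrist_force: [-0.3, 0.4, 5.8]
finger_gap: 0.0086
```

```bash
python3 - <<'E'
from h import *
c=read_camera("wrist"); save(c,"w14"); plan((.5958,-.3486,.002),82);print(env.read_state()["wrist_force"])
E
```

```text
t 21.18 pos [ 5.95e-01 -3.49e-01  5.00e-04] yaw 82.03 tilt [ 0.04 -0.03] gap 0.0085 | turn z 0.03 shift cm [ 0.05  0.07 -0.15]
[-1.08155415  1.04446871  6.12383318]
```

View pics/w14.png

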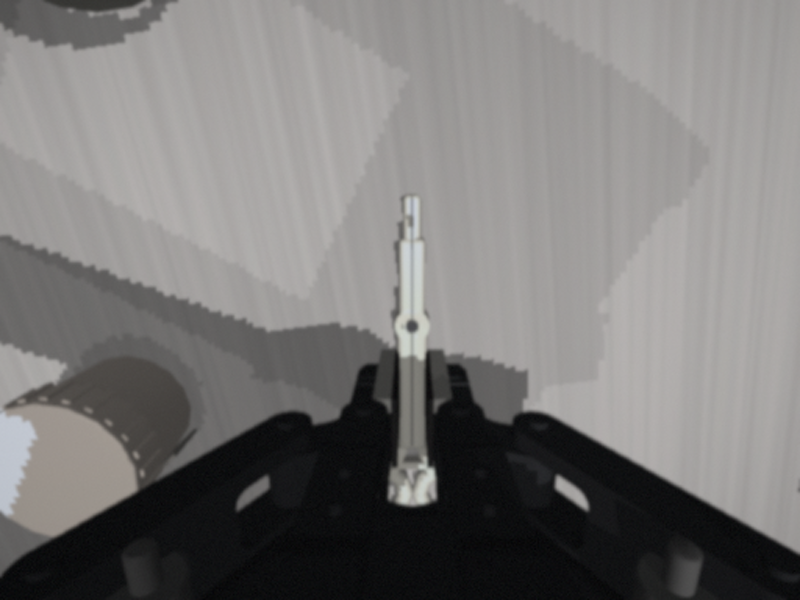

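```bash
python3 - <<'E'
from h import *
c=read_camera("wrist"); p,M,s=tool()
for uv in ((412,196),(412,326)):
    w=ray(c,[[uv[0]/1.5625,uv[1]/1.5625]],.006)[0]; print(w, M.T@(w-p))
plan((.5603,-.1343,.15),75.3)
E
```

```text
[ 0.60452373 -0.28711975  0.006     ] [ 0.06257507  0.0008316  -0.00547716]
[ 0.59866853 -0.32916769  0.006     ] [ 0.02012144  0.00086358 -0.00545492]
t 21.23 pos [ 0.595  -0.349   0.0006] yaw 82.03 tilt [ 0.05 -0.04] gap 0.0084 | turn z 6.73 shift cm [ 19.88  -8.81 -14.94]
```

Call:
step_arm(
  moves=[
    [[0,0,0],[0,0,-1],1],
    [[0,0,0],[0,0,-2],1],
    [[0,0,0],[0,0,-3],1],
    [[0,0,0],[0,0,-3],1],
    [[0,0,0],[0,0,-3],1],
    [[0,0,6.7],[0,0,-2.9],1],
    [[0,0,0],[2.5,-1.1,0],1],
    [[0,0,0],[2.5,-1.1,0],1],
    [[0,0,0],[2.5,-1.1,0],1],
    [[0,0,0],[2.5,-1.1,0],1],
    [[0,0,0],[2.5,-1.1,0],1],
    [[0,0,0],[2.5,-1.1,0],1],
    [[0,0,0],[2.5,-1.1,0],1],
    [[0,0,0],[2.4,-1.1,0],1],
    [[0,0,0],[0,0,0],1],
    [[0,0,0],[0,0,0],1],
  ],
)

```text
t: 22.57
ee_pos: [0.5597, -0.1326, 0.1491]
tool_rot: [-2.485, -1.923, 0.0]
wrist_force: [0.2, -0.1, -0.5]
finger_gap: 0.0085
```

```bash
python3 - <<'E'
from fit import *
np.set_printoptions(precision=4,suppress=True)
c=read_camera("wrist"); save(c,"w15"); plan((.5603,-.1343,.15),75.3);print(env.read_state()["wrist_force"])
f0=(.5535,-.1325,-.255)
b=getmask(c,"dish",[*f0[:2],.02]); print(b[0],b[2]); 
im=c["img"].copy(); a=f0[2]; ca,sa=np.cos(a),np.sin(a)
for z in (0.038,):
    W=kidney()@np.array([[ca,-sa],[sa,ca]]).T+f0[:2]; uv=proj(c,np.c_[W,np.full(len(W),z)])
    cv2.polylines(im,[uv.round().astype(np.int32)],True,(255,0,0),1)
save({"img":im},"w15o")
E
```

```text
t 22.62 pos [ 0.5599 -0.1337  0.1492] yaw 75.4 tilt [ 0.02 -0.02] gap 0.0085 | turn z 0.1 shift cm [-0.05  0.05 -0.08]
[ 0.7746 -0.0845 -0.5208]
26.813156774250455 0.62
```

View pics/w15o.png

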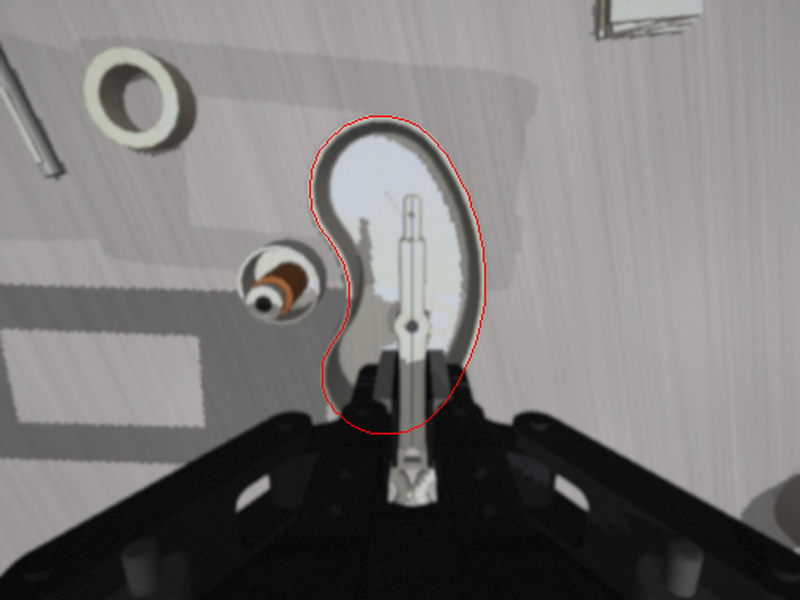

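Call:
step_arm(
  moves=[
    [[0,0,0],[0,0.1,3],1],
    [[0,0,0],[0,0,3.3],1],
    [[0,0,0],[0,0,2.5],1],
    [[0,0,0],[0,0,2.0],1],
    [[0,0,0],[0,0,1.5],1],
    [[0,0,0],[0,0,0.8],1],
    [[0,0,0],[0,0,0.4],1],
    [[0,0,0],[0,0,0],1],
    [[0,0,0],[0,0,0],1],
  ],
)

```text
t: 23.42
ee_pos: [0.5616, -0.1348, 0.0147]
tool_rot: [2.487, 1.918, 0.001]
wrist_force: [0.4, -0.6, -0.5]
finger_gap: 0.0082
```

```bash
python3 - <<'E'
from fit import *
c=read_camera("wrist"); save(c,"w16"); plan((.5613,-.1345,.005),75.3);print(env.read_state()["wrist_force"])
c=read_camera("scene"); save(c,"s16",(120,170,250,270))
E
```

```text
t 23.47 pos [ 0.5619 -0.1347  0.0151] yaw 75.31 tilt [ 0.11 -0.04] gap 0.0084 | turn z 0.01 shift cm [ 0.01 -0.07  1.01]
[0.75693326 0.23633498 0.00166943]
```

View pics/w16.png

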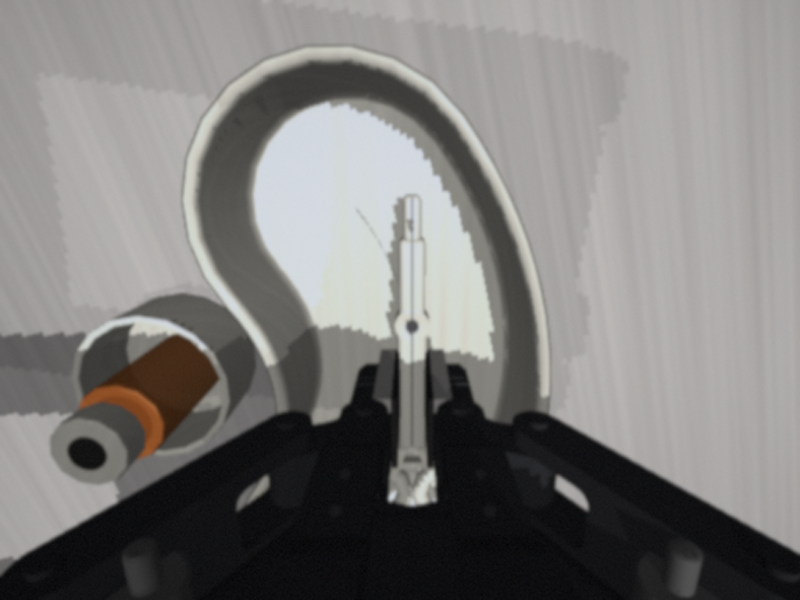

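View pics/s16.png

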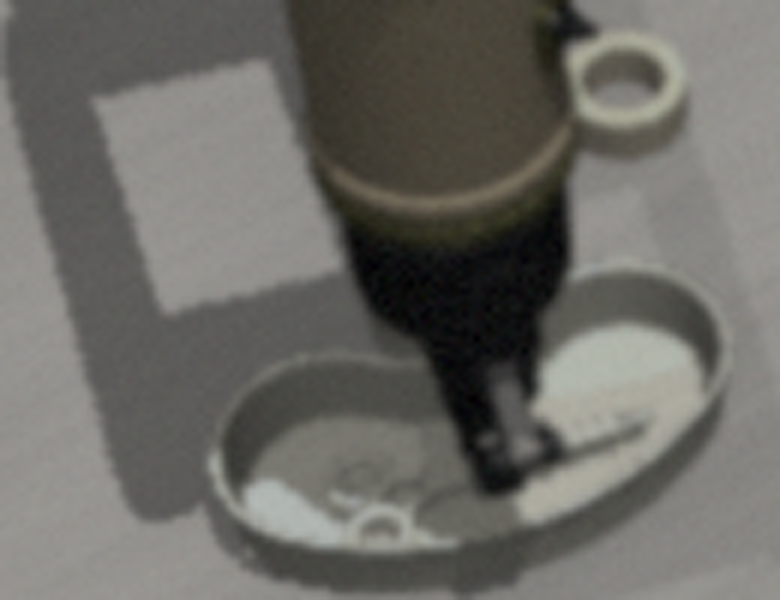

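Call:
step_arm(
  moves=[
    [[0,0,0],[0,-0.2,0.5],1],
    [[0,0,0],[0,0,0.3],1],
    [[0,0,0],[0,0,0.2],1],
    [[0,0,0],[0,0,0],1],
    [[0,0,0],[0,0,0],1],
  ],
)

```text
t: 23.93
ee_pos: [0.5588, -0.1335, 0.0037]
tool_rot: [-2.487, -1.92, 0.0]
wrist_force: [-0.2, -0.5, -1.4]
finger_gap: 0.0088
```

```bash
python3 - <<'E'
from fit import *
plan((.5613,-.1345,.005),75.3);print(env.read_state()["wrist_force"])
E
```

```text
t 23.93 pos [ 0.5588 -0.1335  0.0037] yaw 75.33 tilt [-0.01  0.  ] gap 0.0088 | turn z 0.03 shift cm [-0.03  0.26 -0.13]
[-0.20010939 -0.53568286 -1.37422386]
```

Call:
step_arm(
  moves=[
    [[0,0,0],[0,0,0.05],1],
    [[0,0,0],[0,0,0],0.7],
    [[0,0,0],[0,0,0],0.5],
    [[0,0,0],[0,0,0],0.4],
    [[0,0,0],[0,0,0],0.4],
    [[0,0,0],[0,0,-1],0.4],
    [[0,0,0],[0,0,-2],0.4],
    [[0,0,0],[0,0,-3],0.4],
    [[0,0,0],[0,0,-3.3],0.4],
    [[0,0,0],[0,0,-3.3],0.4],
    [[0,0,0],[0,0,-3.3],0.4],
    [[0,0,0],[0,0,-3.3],0.4],
    [[0,0,0],[0,0,0],0.4],
    [[0,0,0],[0,0,0],0.4],
  ],
)

```text
t: 25.1
ee_pos: [0.5608, -0.1342, 0.1995]
tool_rot: [2.483, 1.916, 0.006]
wrist_force: [0.0, 0.4, -0.7]
finger_gap: 0.0256
```

```bash
python3 - <<'E'
from fit import *
np.set_printoptions(precision=4,suppress=True)
c=read_camera("wrist"); save(c,"w17"); plan((.487,.342,.2),75)
for n in ("top","scene"):
    c=read_camera(n); save(c,n+"17",(270,140,370,230) if n=="top" else (130,180,250,280))
    b=getmask(c,"dish",[.5535,-.1325,.02]); print(n,*fit([(c,b[1])],MODELS["dish"],(.5535,-.1325,-.26),True))
    for q in ("forceps_mid",):
        for r in landmark_of(c,q)[:2]: print(r["confidence"],c2w(c,r["xyz"]))
E
```

```text
t 25.15 pos [ 0.5595 -0.1338  0.1969] yaw 75.33 tilt [ 0.14 -0.05] gap 0.0256 | turn z 0.33 shift cm [ 44.08 -19.32  -0.31]Traceback (most recent call last):
  File "<stdin>", line 6, in <module>
TypeError: 'NoneType' object is not subscriptable
```

View pics/w17.png

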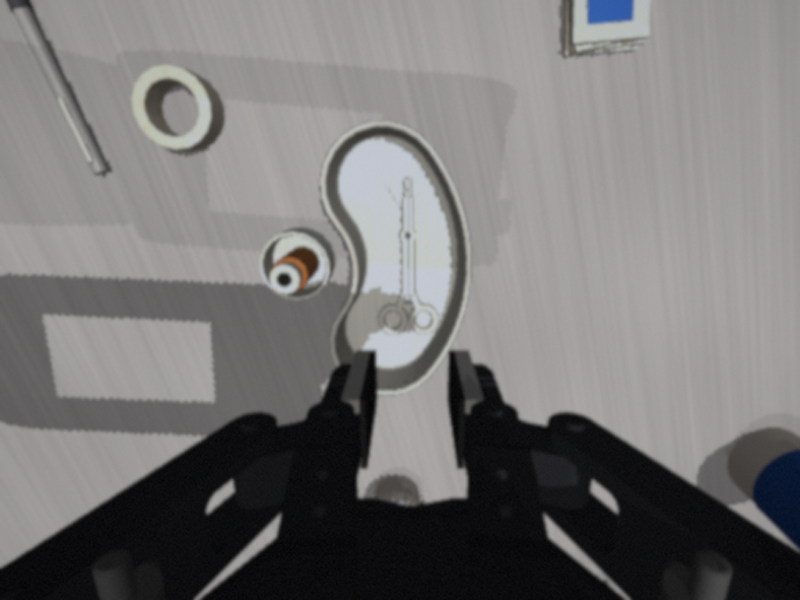

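View pics/top17.png

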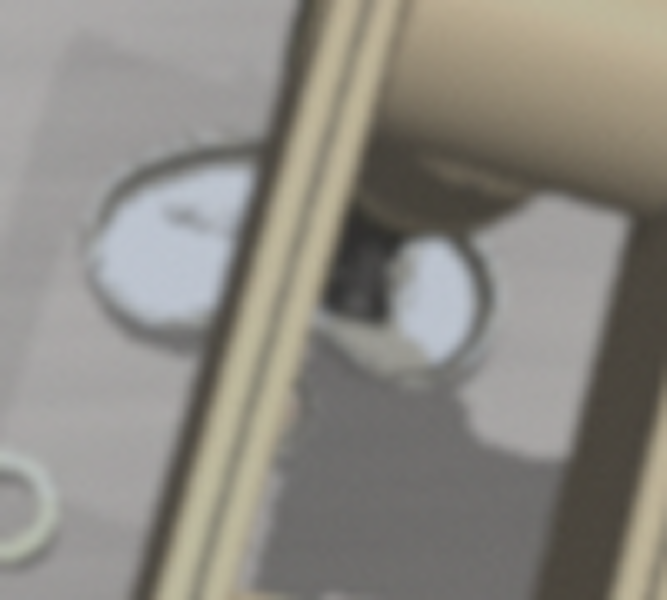

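```bash
python3 - <<'E'
from fit import *
np.set_printoptions(precision=4,suppress=True)
c=read_camera("wrist"); k=1.5625
b=getmask(c,"dish",[.5535,-.1325,.02]); print(b and (b[0],b[2]))
f=(.5535,-.1325,-.256)
if b and b[0]<40:
    f,e=fit([(c,b[1])],MODELS["dish"],f,True); print(f,e)
ca,sa=np.cos(f[2]),np.sin(f[2])
for nm,uv,z in (("tip",(408,178),.0065),("ringend L",(390,333),.0065),("ringend R",(424,332),.0065),("Ledge",(379,318),.0065),("Redge",(438,318),.0065)):
    w=ray(c,[[uv[0]/k,uv[1]/k]],z)[0][:2]-f[:2]; print(nm,ca*w[0]+sa*w[1],-sa*w[0]+ca*w[1])
E
```

```text
(np.float64(9.957274176966719), 0.76)
[ 0.5545 -0.1308 -0.2376] 0.1327894926071167
tip 0.003273033286160812 0.06119669471531484
ringend L -0.013783577293321055 -0.05998692741344032
ringend R 0.013775819728225213 -0.05960483006043435
Ledge -0.02219340777791006 -0.046950614470197084
Redge 0.02512164129447014 -0.04778580394999864
```

Call:
step_arm(
  moves=[
    [[0,0,0],[3.2,0,0],0.1],
    [[0,0,0],[3.2,0,0],0.1],
    [[0,0,0],[3.2,0,0],0.1],
    [[0,0,0],[3.2,0,0],0.1],
    [[0,0,0],[3.2,0,0],0.1],
    [[0,0,0],[3.2,0,0],0.1],
    [[0,0,0],[3.2,0,0],0.1],
    [[0,0,0],[0,0,0],0.1],
    [[0,0,0],[0,0,0],0.1],
    [[0,0,0],[0,0,0],0.1],
  ],
)

```text
t: 26.18
ee_pos: [0.615, 0.0828, 0.194]
tool_rot: [-2.486, -1.92, 0.003]
wrist_force: [-0.4, -1.0, 0.4]
finger_gap: 0.0388
```

```bash
python3 - <<'E'
from fit import *
np.set_printoptions(precision=4,suppress=True)
c=read_camera("wrist"); save(c,"w18")
for q,g in dict(jar=(.615,.1155)).items():
  for r in landmark_of(c,q)[:2]: print(q,r["confidence"],c2w(c,r["xyz"]))
  b=getmask(c,q,[*g,.02])
  if b: 
    print(q,b[0],b[2],*fit([(c,b[1])],MODELS[q],g))
b=None
plan((.487,.342,.2),75.3)
E
```

```text
jar 0.59 [ 0.6149  0.1135 -0.0007]
jar 3.791750987313596 0.97 [0.6148 0.1143] 0.027019381523132324
t 26.33 pos [0.6153 0.0818 0.1949] yaw 75.24 tilt [-0.05 -0.02] gap 0.0382 | turn z -0.06 shift cm [ 21.91 -19.02  -0.51]
```

View pics/w18.png

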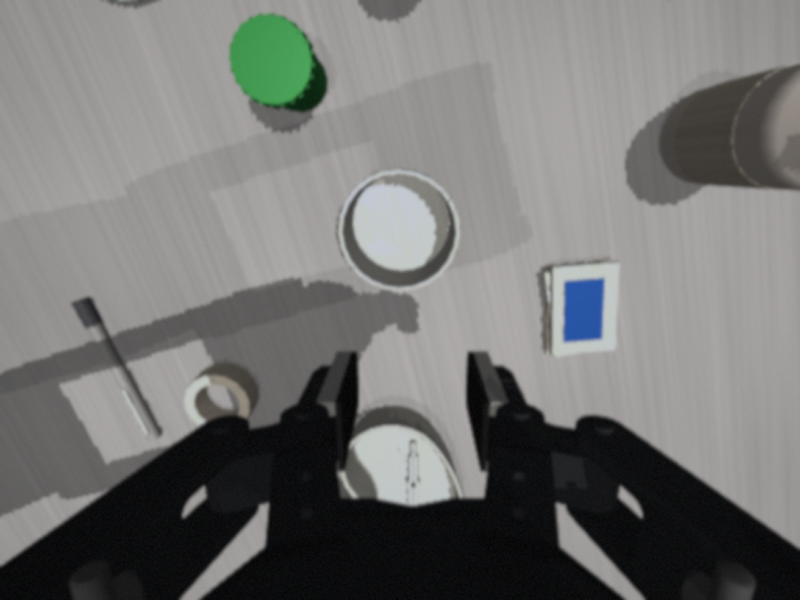

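Call:
step_arm(
  moves=[
    [[0,0,0],[2.7,-2.4,0],0.1],
    [[0,0,0],[2.7,-2.4,0],0.1],
    [[0,0,0],[2.7,-2.4,0],0.1],
    [[0,0,0],[2.7,-2.4,0],0.1],
    [[0,0,0],[2.7,-2.4,0],0.1],
    [[0,0,0],[2.7,-2.4,0],0.1],
    [[0,0,0],[2.7,-2.4,0],0.1],
    [[0,0,0],[3.0,-2.2,0],0.1],
    [[0,0,0],[0,0,0],0.1],
    [[0,0,0],[0,0,0],0.1],
    [[0,0,0],[0,0,0],0.1],
  ],
)

```text
t: 27.25
ee_pos: [0.4877, 0.3422, 0.1953]
tool_rot: [2.487, 1.919, -0.0]
wrist_force: [0.1, 0.2, 0.3]
finger_gap: 0.0384
```

```bash
python3 - <<'E'
from fit import *
np.set_printoptions(precision=4,suppress=True)
c=read_camera("wrist"); save(c,"w19")
for q,g in dict(lid_knob=(.487,.342)).items():
  for r in landmark_of(c,q)[:2]: print(q,r["confidence"],c2w(c,r["xyz"]))
  b=getmask(c,q,[*g,.02])
  if b: 
    print(q,b[0],b[2],*fit([(c,b[1])],MODELS[q],g))
plan((.487,.342,.2),75.3)
E
```

```text
lid_knob 0.58 [0.4895 0.343  0.0192]
t 27.4 pos [0.4882 0.3416 0.1953] yaw 75.2 tilt [ 0.01 -0.02] gap 0.0386 | turn z -0.1 shift cm [ 0.01 -0.12 -0.47]
```

View pics/w19.png

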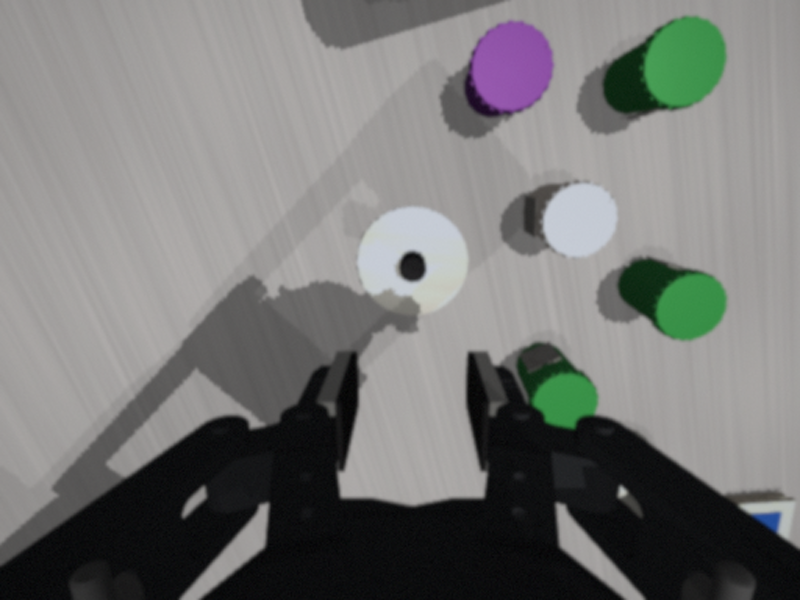

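```bash
python3 - <<'E'
from fit import *
c=read_camera("wrist"); p,M,s=tool();k=1.5625
for uv,z in (((413,260),.010),((412,266),.031)):
    w=ray(c,[[uv[0]/k,uv[1]/k]],z)[0]; print(w,M.T@(w-p))
g=cv2.cvtColor(c["img"],cv2.COLOR_RGB2GRAY); 
plan((.487,.342,.2),75.3)
E
```

```text
[0.49066522 0.34304283 0.01      ] [0.00198425 0.00211172 0.18530551]
[0.48990248 0.34331741 0.031     ] [0.00205215 0.00130625 0.16430542]
t 27.45 pos [0.4881 0.3417 0.1953] yaw 75.2 tilt [ 0.   -0.01] gap 0.0384 | turn z -0.1 shift cm [ 0.   -0.11 -0.47]
```

Call:
step_arm(
  moves=[
    [[0,0,0],[0.2,0.15,3.3],0.1],
    [[0,0,0],[0,0,3.3],0.1],
    [[0,0,0],[0,0,3.3],0.1],
    [[0,0,0],[0,0,3.3],0.1],
    [[0,0,0],[0,0,2.5],0.1],
    [[0,0,0],[0,0,1.5],0.1],
    [[0,0,0],[0,0,0.5],0.1],
    [[0,0,0],[0,0,0.3],0.1],
    [[0,0,0],[0,0,0],0.3],
    [[0,0,0],[0,0,0],0.5],
    [[0,0,0],[0,0,0],0.7],
    [[0,0,0],[0,0,0],1],
    [[0,0,0],[0,0,0],1],
    [[0,0,0],[0,0,0],1],
  ],
  grip_force=50,
)

```text
t: 28.62
ee_pos: [0.4907, 0.3452, 0.0172]
tool_rot: [2.486, 1.919, 0.005]
wrist_force: [0.7, -1.7, 6.9]
finger_gap: 0.018
```

```bash
python3 - <<'E'
from fit import *
c=read_camera("wrist"); save(c,"w20"); plan((.487,.342,.14),75.3); print(env.read_state()["wrist_force"])
E
```

```text
t 28.67 pos [0.4907 0.3453 0.0172] yaw 75.33 tilt [0.17 0.08] gap 0.0176 | turn z 0.03 shift cm [ -0.41  -0.28 -12.28]
[-0.04721065 -2.6622088   6.97463003]
```

View pics/w20.png

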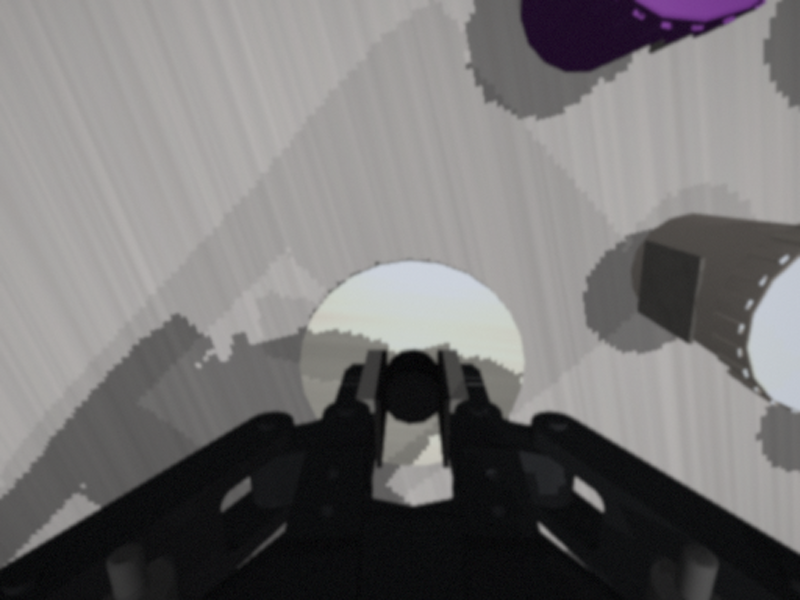

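```bash
python3 - <<'E'
from fit import *
c=read_camera("wrist"); p,M,s=tool();k=1.5625
w=ray(c,[[412/k,387/k]],.031)[0]; o=M.T@(w-p); print(w,o)
plan((.6148,.1143,.14),75.3)
E
```

```text
[0.49202088 0.34700704 0.031     ] [ 0.00203526  0.00085429 -0.01372009]
t 28.72 pos [0.4907 0.3453 0.0173] yaw 75.33 tilt [0.17 0.08] gap 0.0178 | turn z 0.03 shift cm [-19.19  17.86 -12.27]
```

Call:
step_arm(
  moves=[
    [[0,0,0],[0,0,-1.0],1],
    [[0,0,0],[0,0,-2.5],1],
    [[0,0,0],[0,0,-3],1],
    [[0,0,0],[0,0,-3],1],
    [[0,0,0],[0,0,-2.8],1],
    [[0,0,0],[-2.4,2.2,0],1],
    [[0,0,0],[-2.4,2.2,0],1],
    [[0,0,0],[-2.4,2.2,0],1],
    [[0,0,0],[-2.4,2.2,0],1],
    [[0,0,0],[-2.4,2.2,0],1],
    [[0,0,0],[-2.4,2.2,0],1],
    [[0,0,0],[-2.4,2.2,0],1],
    [[0,0,0],[-2.4,2.4,0],1],
    [[0,0,0],[0,0,0],1],
    [[0,0,0],[0,0,0],1],
    [[0,0,0],[0,0,0],1],
  ],
)

```text
t: 30.05
ee_pos: [0.6126, 0.114, 0.1386]
tool_rot: [-2.487, -1.918, -0.0]
wrist_force: [-1.1, 0.8, -0.9]
finger_gap: 0.0173
```

```bash
python3 - <<'E'
from fit import *
np.set_printoptions(precision=4,suppress=True)
c=read_camera("wrist"); save(c,"w21")
plan((.6148,.1143,.14),75.3)
c=read_camera("scene"); save(c,"s21",(250,150,350,240)); plan((.6148,.1143,.14),75.3)
E
```

```text
t 30.1 pos [0.6124 0.1146 0.1385] yaw 75.35 tilt [-0.02  0.03] gap 0.0174 | turn z 0.05 shift cm [ 0.04  0.24 -0.15]
t 30.15 pos [0.6123 0.1149 0.1385] yaw 75.39 tilt [-0.02  0.02] gap 0.0177 | turn z 0.09 shift cm [ 0.01  0.26 -0.15]
```

View pics/w21.png

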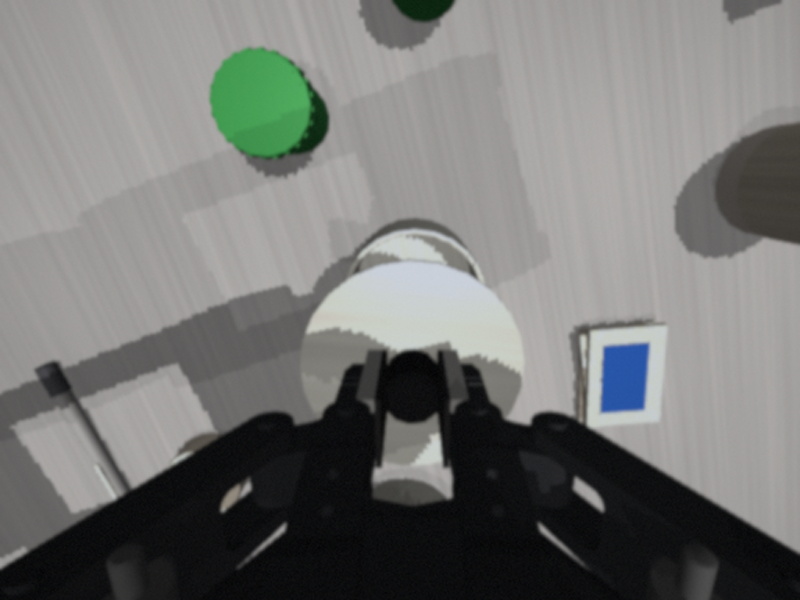

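View pics/s21.png

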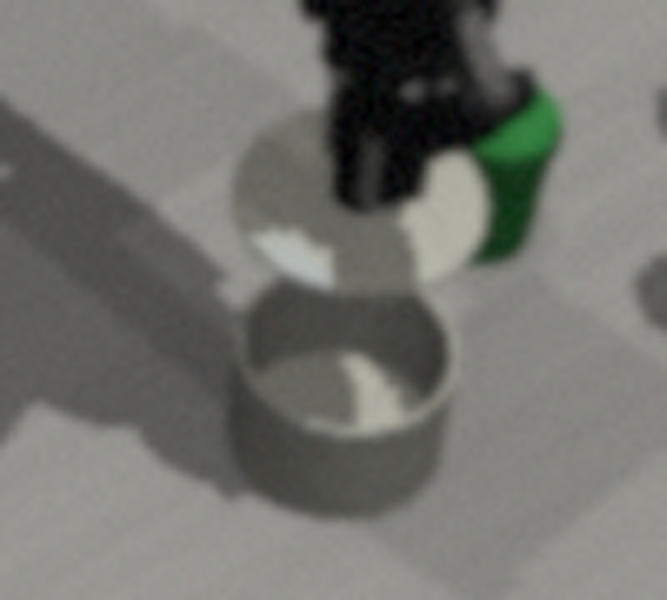

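Call:
step_arm(
  moves=[
    [[0,0,0],[-0.1,0.2,2.5],1],
    [[0,0,0],[0,0,2],1],
    [[0,0,0],[0,0,1],1],
    [[0,0,0],[0,0,0.6],1],
    [[0,0,0],[0,0,0],1],
    [[0,0,0],[0,0,0],1],
  ],
)

```text
t: 30.65
ee_pos: [0.6146, 0.1129, 0.0778]
tool_rot: [2.486, 1.92, 0.0]
wrist_force: [0.4, 0.1, 0.1]
finger_gap: 0.017
```

```bash
python3 - <<'E'
from fit import *
np.set_printoptions(precision=4,suppress=True)
c=read_camera("wrist"); save(c,"w22")
c=read_camera("scene"); save(c,"s22",(250,150,350,240)); plan((.6148,.1143,.063),75.3)
E
```

```text
t 30.75 pos [0.6155 0.1127 0.0789] yaw 75.35 tilt [0.13 0.02] gap 0.0175 | turn z 0.05 shift cm [ 0.14 -0.11  1.59]
```

View pics/w22.png

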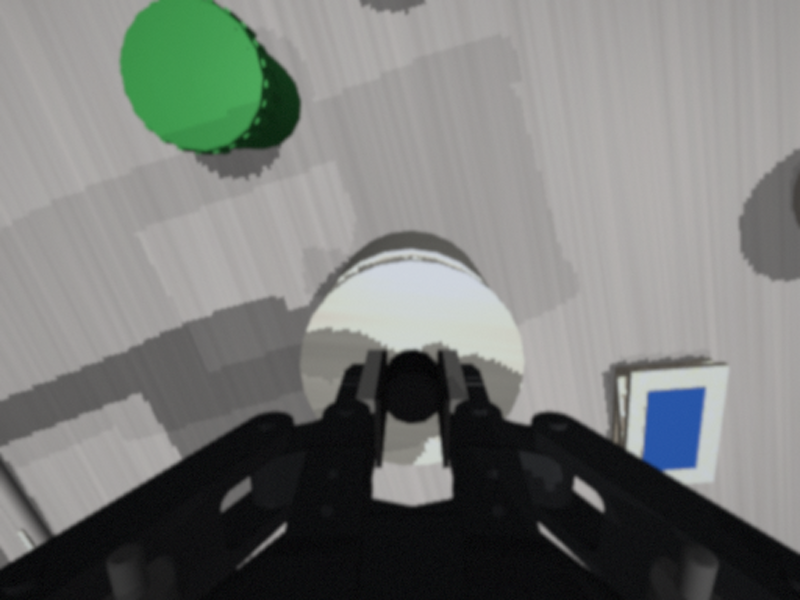

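View pics/s22.png

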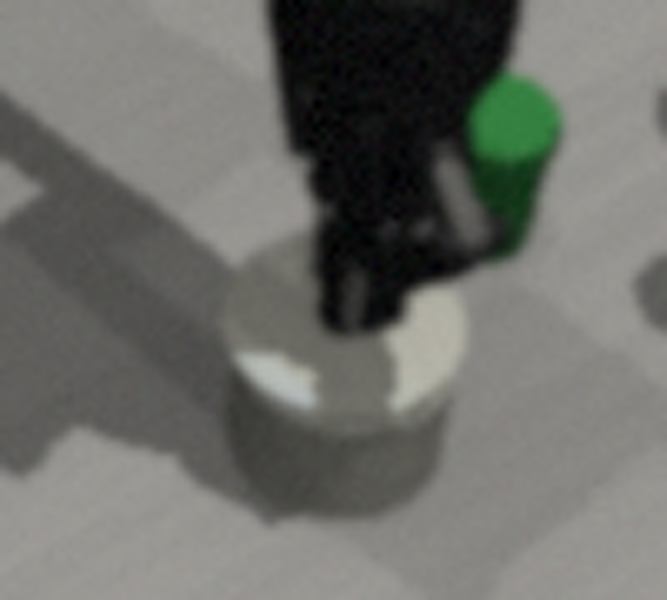

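Call:
step_arm(
  moves=[
    [[0,0,0],[0,0,0.8],1],
    [[0,0,0],[0,0,0.4],1],
    [[0,0,0],[0,0,0.2],1],
    [[0,0,0],[0,0,0.1],1],
    [[0,0,0],[0,0,0],1],
    [[0,0,0],[0,0,0],1],
  ],
)

```text
t: 31.25
ee_pos: [0.615, 0.1125, 0.0636]
tool_rot: [2.487, 1.919, 0.001]
wrist_force: [-4.3, -0.1, 8.3]
finger_gap: 0.0172
```

```bash
python3 - <<'E'
from fit import *
plan((.6148,.1143,.063),75.3); print(env.read_state()["wrist_force"],env.read_state()["torque"])
E
```

```text
t 31.25 pos [0.615  0.1125 0.0636] yaw 75.32 tilt [0.05 0.02] gap 0.0172 | turn z 0.02 shift cm [ 0.17 -0.06  0.06]
[-4.2588024  -0.11739301  8.28670999] [ 0.05427011  0.69954203 -0.04827872]
```

Call:
step_arm(
  moves=[
    [[0,0,0],[0.05,-0.15,0],1],
    [[0,0,0],[0,0,0],1],
    [[0,0,0],[0,0,0],1],
  ],
)

```text
t: 31.5
ee_pos: [0.614, 0.1133, 0.0633]
tool_rot: [2.486, 1.919, 0.003]
wrist_force: [-0.1, 0.2, 7.1]
finger_gap: 0.0175
```

```bash
python3 - <<'E'
from fit import *
plan((.6148,.1143,.063),75.3); print(env.read_state()["wrist_force"],env.read_state()["torque"])
E
```

```text
t 31.5 pos [0.614  0.1133 0.0633] yaw 75.33 tilt [0.11 0.02] gap 0.0175 | turn z 0.03 shift cm [0.11 0.05 0.03]
[-0.09978191  0.23876781  7.14233559] [ 0.04480735  0.01337964 -0.02904213]
```

Call:
step_arm(
  moves=[
    [[0,0,0],[0,0,-0.05],1],
    [[0,0,0],[0,0,0],0.5],
    [[0,0,0],[0,0,0],0.3],
    [[0,0,0],[0,0,0],0.1],
    [[0,0,0],[0,0,0],0.1],
    [[0,0,0],[0,0,-1],0.1],
    [[0,0,0],[0,0,-2.5],0.1],
    [[0,0,0],[0,0,-3.3],0.1],
    [[0,0,0],[0,0,-3.5],0.1],
    [[0,0,0],[0,0,-3.5],0.1],
    [[0,0,0],[0,0,0],0.1],
    [[0,0,0],[0,0,0],0.1],
  ],
)

```text
t: 32.5
ee_pos: [0.6153, 0.1134, 0.2054]
tool_rot: [2.484, 1.917, 0.01]
wrist_force: [0.4, -0.0, -1.1]
finger_gap: 0.038
```

```bash
python3 - <<'E'
from fit import *
np.set_printoptions(precision=4,suppress=True)
c=read_camera("wrist"); save(c,"w23")
for q in ("lid_knob","jar"):
  for r in landmark_of(c,q)[:2]: print(q,r["confidence"],c2w(c,r["xyz"]))
b=getmask(c,"lid_knob",[.6148,.1143,.06]); print(b[0],b[2]); 
L=[(circ(86),.052,.056),(circ(20),.056,.077)]
print(fit([(c,b[1])],L,(.6148,.1143)))
c=read_camera("scene"); save(c,"s23",(250,150,350,240)); plan((.600,.355,.2),-180)
E
```

```text
lid_knob 0.7 [0.6121 0.1093 0.0648]
0.4095325283929374 0.59
(array([0.6139, 0.111 ]), np.float64(0.034693121910095215))
t 32.75 pos [0.6121 0.1131 0.1988] yaw 75.33 tilt [-0.19 -0.02] gap 0.0383 | turn z -104.67 shift cm [ 1.21 24.19 -0.12]
```

View pics/w23.png

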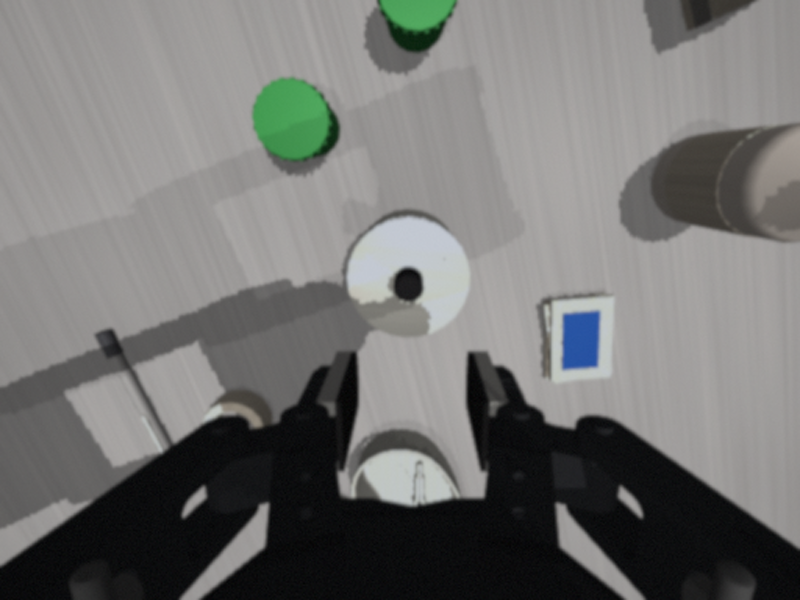

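View pics/s23.png

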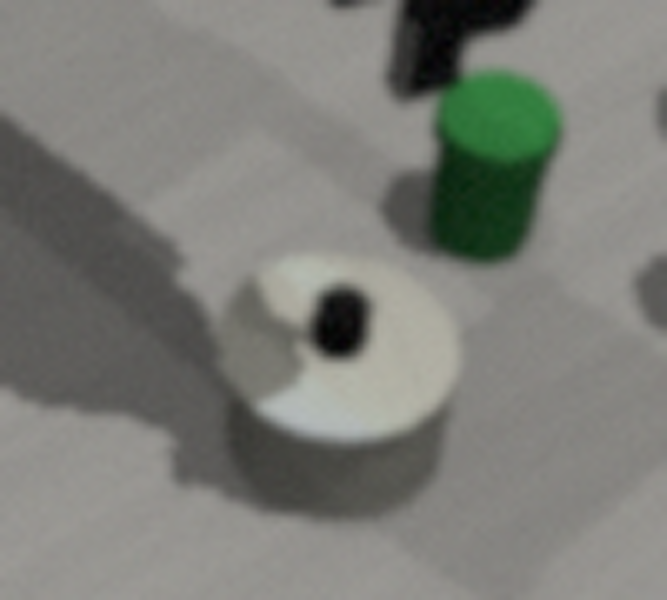

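Call:
step_arm(
  moves=[
    [[0,0,0],[2.9,-0.9,0],-0.4],
    [[0,0,0],[2.9,-0.9,0],-0.4],
    [[0,0,0],[2.9,-0.9,0],-0.4],
    [[0,0,0],[2.9,-0.9,0],-0.4],
    [[0,0,0],[2.9,-0.9,0],-0.4],
    [[0,0,0],[2.9,-0.9,0],-0.4],
    [[0,0,0],[2.9,-0.9,0],-0.4],
    [[0,0,0],[2.8,-0.9,0],-0.4],
  ],
)

```text
t: 33.42
ee_pos: [0.6011, 0.3562, 0.199]
tool_rot: [-2.486, -1.919, 0.004]
wrist_force: [0.6, 0.9, -1.0]
finger_gap: 0.0596
```

Call:
step_arm(
  moves=[
    [[0,0,-7],[0,0,0],-0.4],
    [[0,0,-7],[0,0,0],-0.4],
    [[0,0,-7],[0,0,0],-0.4],
    [[0,0,-7],[0,0,0],-0.4],
    [[0,0,-7],[0,0,0],-0.4],
    [[0,0,-7],[0,0,0],-0.4],
    [[0,0,-7],[0,0,0],-0.4],
    [[0,0,-7],[0,0,0],-0.4],
    [[0,0,-7],[0,0,0],-0.4],
    [[0,0,-7],[0,0,0],-0.4],
    [[0,0,-7],[0,0,0],-0.4],
    [[0,0,-7],[0,0,0],-0.4],
    [[0,0,-7],[0,0,0],-0.4],
    [[0,0,-7],[0,0,0],-0.4],
    [[0,0,-6.7],[0,0,0],-0.4],
    [[0,0,0],[0,0,0],-0.4],
    [[0,0,0],[0,0,0],-0.4],
    [[0,0,0],[0,0,0],-0.4],
  ],
)

```text
t: 34.92
ee_pos: [0.6017, 0.3547, 0.1999]
tool_rot: [-0.006, -3.14, 0.001]
wrist_force: [0.5, -0.0, 0.3]
finger_gap: 0.0596
```

```bash
python3 - <<'E'
from fit import *
np.set_printoptions(precision=4,suppress=True)
c=read_camera("wrist"); save(c,"w24")
for q,g in dict(tall_pot_mid=(.602,.355)).items():
  for r in landmark_of(c,q)[:5]: print(q,r["confidence"],c2w(c,r["xyz"]))
  b=getmask(c,q,[*g,.03])
  if b: 
    print(q,b[0],b[2],*fit([(c,b[1])],MODELS[q],g))
plan((.600,.355,.2),-180); print(env.read_state()["joint_positions"])
c=read_camera("top"); print("bottle", ray(c,[[368/1.5625,150/1.5625]],0)); save(c,"top24",(110,50,290,190)); plan((.600,.355,.2),-180)
E
```

```text
tall_pot_mid 0.89 [0.6629 0.2724 0.0305]
tall_pot_mid 0.85 [0.5761 0.4526 0.0306]
tall_pot_mid 0.77 [0.5988 0.3565 0.0345]
tall_pot_mid 0.71 [0.5731 0.2301 0.0333]
tall_pot_mid 0.57 [0.671  0.4287 0.0272]
tall_pot_mid 2.6262712807820967 0.79 [0.5991 0.3525] 0.0421561598777771
t 35.07 pos [0.602  0.3548 0.2005] yaw 179.91 tilt [-0.02 -0.01] gap 0.0595 | turn z -0.09 shift cm [0.2  0.02 0.05]
[ 0.4593  0.4117  1.2124  0.      1.5179 -1.1099]
bottle [[0.8341 0.1179 0.    ]]
t 35.12 pos [0.602  0.3549 0.2007] yaw 179.94 tilt [-0.01 -0.  ] gap 0.0599 | turn z -0.06 shift cm [0.2  0.01 0.07]
```

View pics/w24.png

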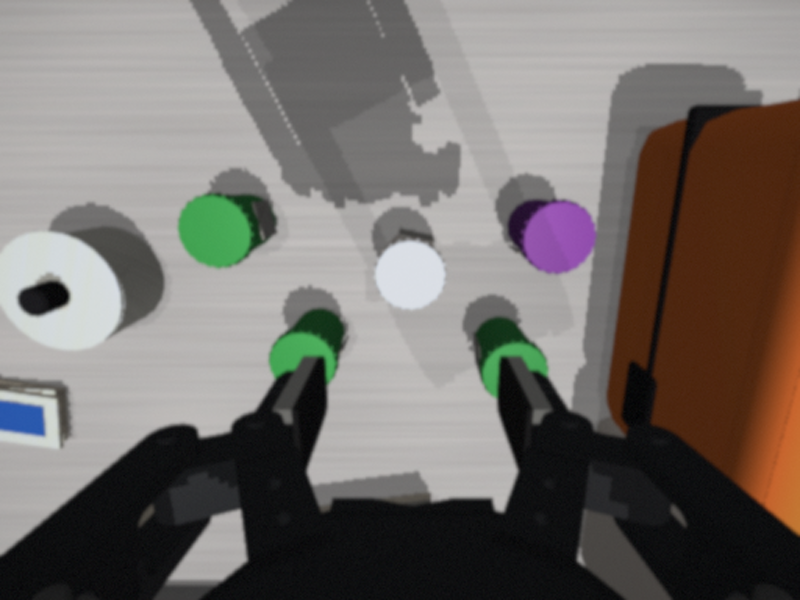

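View pics/top24.png

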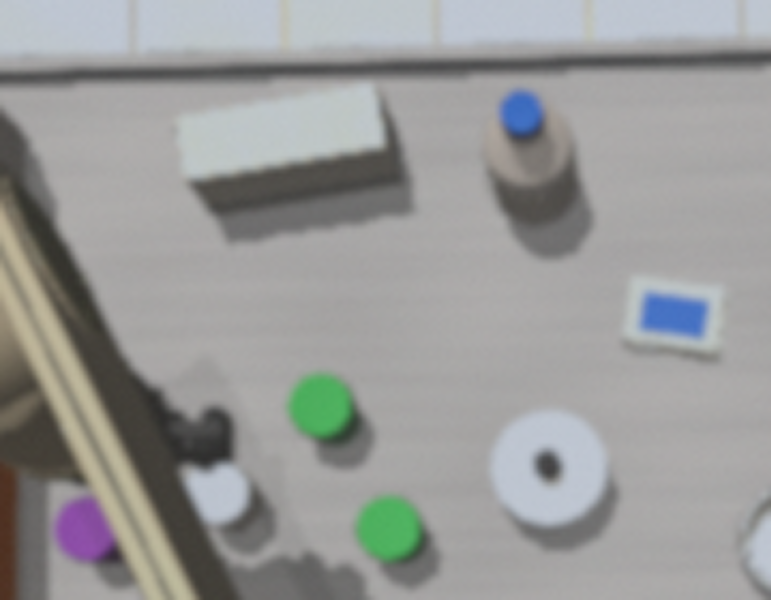

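Call:
step_arm(
  moves=[
    [[0,0,0],[0.2,0.05,0],-0.6],
    [[0,0,0],[0,0,3.3],-0.6],
    [[0,0,0],[0,0,3.3],-0.6],
    [[0,0,0],[0,0,2],-0.6],
    [[0,0,0],[0,0,0],-0.6],
    [[0,0,0],[0,0,0],-0.6],
  ],
)

```text
t: 35.62
ee_pos: [0.5989, 0.3549, 0.1134]
tool_rot: [0.0, -3.138, 0.002]
wrist_force: [1.0, 0.4, 0.1]
finger_gap: 0.0682
```

```bash
python3 - <<'E'
from fit import *
np.set_printoptions(precision=4,suppress=True)
c=read_camera("wrist"); save(c,"w25")
plan((.600,.355,.01),-180)
E
```

```text
t 35.67 pos [0.6003 0.3556 0.1158] yaw -179.99 tilt [0.03 0.01] gap 0.0685 | turn z 0.01 shift cm [ 0.03 -0.06 10.58]
```

View pics/w25.png

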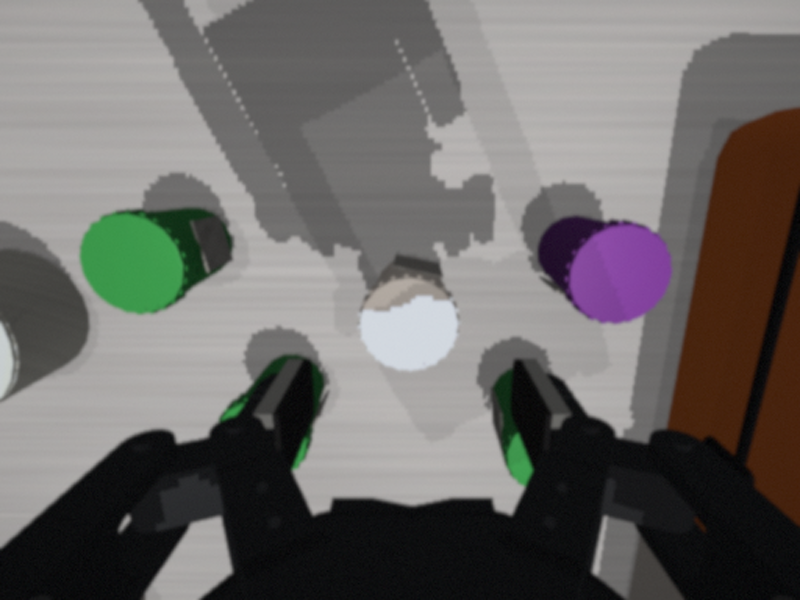

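Call:
step_arm(
  moves=[
    [[0,0,0],[0,0,2.5],-0.6],
    [[0,0,0],[0,0,2.5],-0.6],
    [[0,0,0],[0,0,2.5],-0.6],
    [[0,0,0],[0,0,1.8],-0.6],
    [[0,0,0],[0,0,0.9],-0.6],
    [[0,0,0],[0,0,0.3],-0.6],
    [[0,0,0],[0,0,0],-0.3],
    [[0,0,0],[0,0,0],0],
    [[0,0,0],[0,0,0],0.3],
    [[0,0,0],[0,0,0],1],
    [[0,0,0],[0,0,0],1],
    [[0,0,0],[0,0,0],1],
    [[0,0,0],[0,0,0],1],
  ],
  grip_force=40,
)

```text
t: 36.75
ee_pos: [0.6014, 0.3561, 0.0121]
tool_rot: [-0.001, 3.139, 0.002]
wrist_force: [-1.1, -0.3, 7.7]
finger_gap: 0.0427
```

```bash
python3 - <<'E'
from fit import *
np.set_printoptions(precision=4,suppress=True)
c=read_camera("wrist"); save(c,"w26")
plan((.699,.1125,.15),-180); p,M,s=tool(); print(s["wrist_force"])
E
```

```text
t 36.8 pos [0.6014 0.3561 0.0121] yaw -179.97 tilt [0.17 0.08] gap 0.0428 | turn z 0.03 shift cm [ -9.76 -24.36 -13.79]
[-0.9727 -0.5849  5.5717]
```

View pics/w26.png

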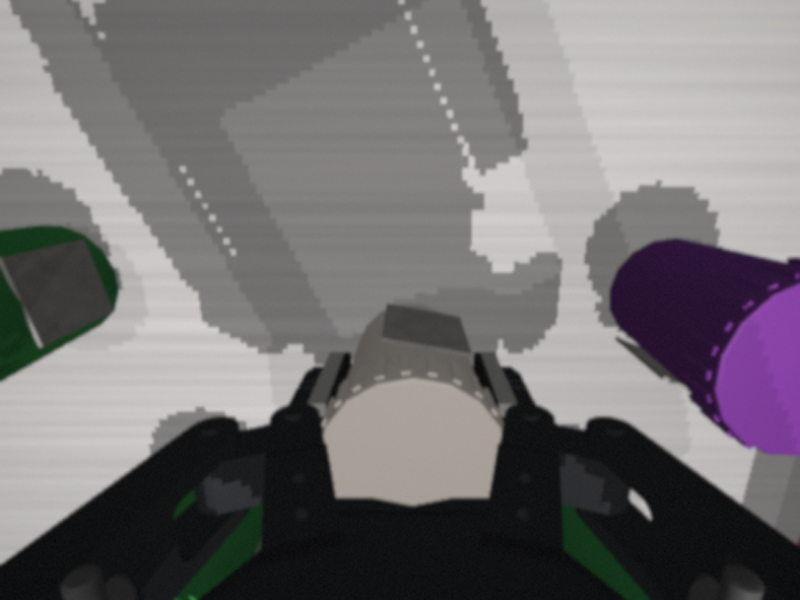

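```bash
python3 - <<'E'
from fit import *
np.set_printoptions(precision=4,suppress=True)
c=read_camera("wrist"); k=1.5625; p,M,s=tool()
w=ray(c,[[412/k,377/k]],.064)[0]; print("front edge of lid",w,M.T@(w-p))
E
```

```text
front edge of lid [0.5765 0.3558 0.064 ] [ 0.0249 -0.0002 -0.052 ]
```

Call:
step_arm(
  moves=[
    [[0,0,0],[0,0,-1.0],1],
    [[0,0,0],[0,0,-2.5],1],
    [[0,0,0],[0,0,-3],1],
    [[0,0,0],[0,0,-3],1],
    [[0,0,0],[0,0,-2.5],1],
    [[0,0,0],[-1.1,-2.7,0],1],
    [[0,0,0],[-1.1,-2.7,0],1],
    [[0,0,0],[-1.1,-2.7,0],1],
    [[0,0,0],[-1.1,-2.7,0],1],
    [[0,0,0],[-1.1,-2.7,0],1],
    [[0,0,0],[-1.1,-2.7,0],1],
    [[0,0,0],[-1.1,-2.7,0],1],
    [[0,0,0],[-1.1,-2.7,0],1],
    [[0,0,0],[-1.1,-2.6,0],1],
    [[0,0,0],[0,0,0],1],
    [[0,0,0],[0,0,0],1],
    [[0,0,0],[0,0,0],1],
  ],
)

```text
t: 38.27
ee_pos: [0.6991, 0.1137, 0.1302]
tool_rot: [-0.0, 3.142, 0.001]
wrist_force: [0.0, 0.7, -1.3]
finger_gap: 0.0432
```

```bash
python3 - <<'E'
from fit import *
np.set_printoptions(precision=4,suppress=True)
c=read_camera("wrist"); save(c,"w27")
b=getmask(c,"lid_knob",[.6148,.1143,.06])
L=[(circ(86),.052,.056),(circ(20),.056,.077)]
if b: print(b[0],b[2],fit([(c,b[1])],L,(.6148,.1143)))
b=getmask(c,"tall_pot_mid",[.70,.114,.17]); print(b and b[0])
for r in landmark_of(c,"tall_pot_mid")[:3]: print(r["confidence"],c2w(c,r["xyz"]))
plan((.6995,.114,.012),-180)
c=read_camera("scene"); plan((.6995,.114,.012),-180)
save(c,"s27",(250,120,400,260))
E
```

```text
7.690244557658527 0.83 (array([0.6143, 0.11  ]), np.float64(0.041404783725738525))
18.81750954819221
0.79 [0.571  0.2263 0.0294]
0.75 [0.6624 0.2744 0.0323]
t 38.47 pos [0.6988 0.1148 0.1299] yaw -179.88 tilt [-0.01  0.01] gap 0.0428 | turn z 0.12 shift cm [-0.07 -0.08 11.79]
t 38.52 pos [0.6988 0.1147 0.1299] yaw -179.88 tilt [-0.    0.01] gap 0.0431 | turn z 0.12 shift cm [-0.07 -0.07 11.79]
```

View pics/w27.png

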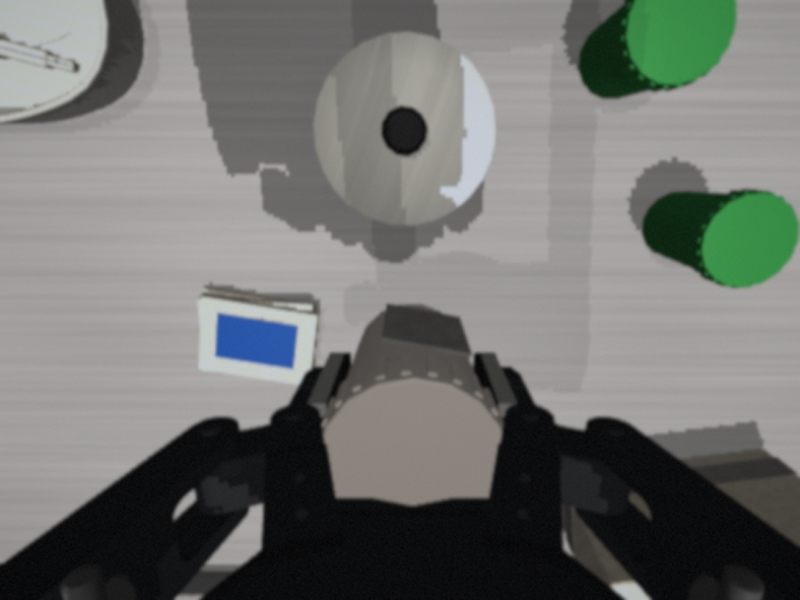

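View pics/s27.png

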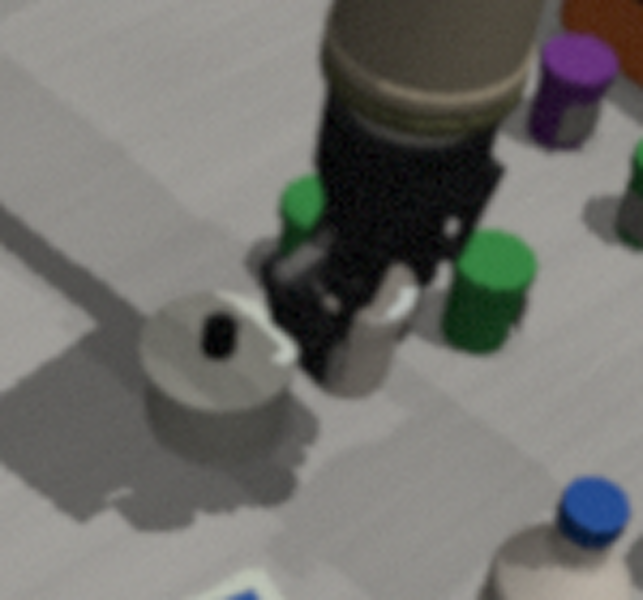

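Call:
step_arm(
  moves=[
    [[0,0,0],[0,-0.15,3],1],
    [[0,0,0],[0,0,3],1],
    [[0,0,0],[0,0,2.5],1],
    [[0,0,0],[0,0,1.6],1],
    [[0,0,0],[0,0,0.9],1],
    [[0,0,0],[0,0,0.4],1],
    [[0,0,0],[0,0,0.2],1],
    [[0,0,0],[0,0,0],1],
    [[0,0,0],[0,0,0],1],
  ],
)

```text
t: 39.27
ee_pos: [0.7006, 0.1121, 0.0158]
tool_rot: [-0.001, 3.139, 0.0]
wrist_force: [-0.1, 0.6, -1.2]
finger_gap: 0.0428
```

```bash
python3 - <<'E'
from fit import *
np.set_printoptions(precision=4,suppress=True)
c=read_camera("wrist"); save(c,"w28"); p,M,s=tool(); print(s["wrist_force"])
plan((.6995,.113,.0125),-180)
E
```

```text
[ 0.3238  0.0661 -1.5324]
t 39.32 pos [0.7006 0.1121 0.0158] yaw -179.97 tilt [0.17 0.02] gap 0.0426 | turn z 0.03 shift cm [0.11 0.09 0.33]
```

View pics/w28.png

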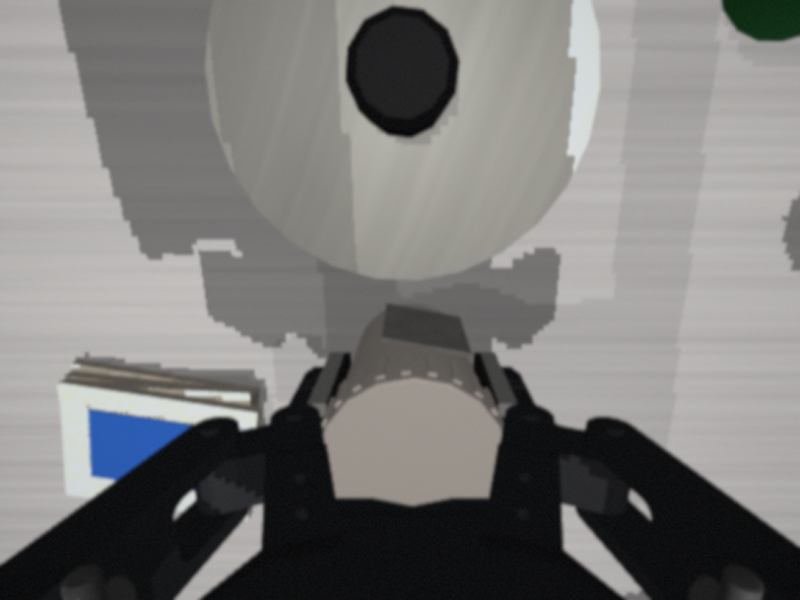

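```bash
python3 - <<'E'
from fit import *
np.set_printoptions(precision=4,suppress=True)
c=read_camera("wrist"); k=1.5625; p,M,s=tool()
for uv,z in (((403,280),.054),((403,70),.077),((412,377),.0677)):
    w=ray(c,[[uv[0]/k,uv[1]/k]],z)[0]; print(w,M.T@(w-p))
plan((.6995,.113,.0125),-180)
E
```

```text
[0.6564 0.1096 0.054 ] [ 0.044  -0.0024 -0.0384]
[0.6139 0.1103 0.077 ] [ 0.0863 -0.0017 -0.0616]
[0.6756 0.1119 0.0677] [ 0.0247 -0.0001 -0.0521]
t 39.37 pos [0.7004 0.112  0.0157] yaw -179.97 tilt [0.16 0.01] gap 0.0428 | turn z 0.03 shift cm [0.09 0.1  0.32]
```

Call:
step_arm(
  moves=[
    [[0,0,0],[0.1,-0.15,0.2],1],
    [[0,0,0],[0,0,0.1],1],
    [[0,0,0],[0,0,0],1],
    [[0,0,0],[0,0,0],1],
  ],
)

```text
t: 39.7
ee_pos: [0.6989, 0.1101, 0.012]
tool_rot: [-0.0, 3.14, -0.0]
wrist_force: [-1.2, -0.9, 4.9]
finger_gap: 0.0425
```

```bash
python3 - <<'E'
from fit import *
p,M,s=tool(); print(s["wrist_force"])
plan((.6995,.111,.0125),-180)
E
```

```text
[-1.23318343 -0.92178436  4.89026438]
t 39.7 pos [0.6989 0.1101 0.012 ] yaw -179.99 tilt [ 0.09 -0.01] gap 0.0425 | turn z 0.01 shift cm [-0.06  0.09 -0.05]
```

Call:
step_arm(
  moves=[
    [[0,0,0],[0,0.1,-0.1],1],
    [[0,0,0],[0,0,0.05],1],
    [[0,0,0],[0,0,0],1],
    [[0,0,0],[0,0,0],-0.2],
    [[0,0,0],[0,0,0],-0.4],
    [[0,0,0],[0,0,0],-0.5],
    [[0,0,0],[0,0,0],-0.5],
    [[0,0,0],[0,0,-1],-0.5],
    [[0,0,0],[0,0,-2.5],-0.5],
    [[0,0,0],[0,0,-3.3],-0.5],
    [[0,0,0],[0,0,-3.5],-0.5],
    [[0,0,0],[0,0,-3.5],-0.5],
    [[0,0,0],[0,0,-3.5],-0.5],
    [[0,0,0],[0,0,-2.5],-0.5],
    [[0,0,0],[0,0,0],-0.5],
    [[0,0,0],[0,0,0],-0.5],
  ],
)

```text
t: 41.03
ee_pos: [0.6998, 0.1116, 0.2134]
tool_rot: [-0.001, 3.136, 0.001]
wrist_force: [0.6, 0.6, -0.6]
finger_gap: 0.0642
```

```bash
python3 - <<'E'
from fit import *
np.set_printoptions(precision=4,suppress=True)
c=read_camera("wrist"); save(c,"w29")
b=getmask(c,"lid_knob",[.6148,.1143,.06]); L=[(circ(86),.052,.056),(circ(20),.056,.077)]
if b: print("lid",b[0],b[2],fit([(c,b[1])],L,(.6148,.1143)))
b=getmask(c,"tall_pot_mid",[.699,.112,.03])
if b: print("pot",b[0],b[2],fit([(c,b[1])],MODELS["tall_pot_mid"],(.699,.112)))
plan((.60,.0,.25))
c=read_camera("top"); save(c,"top29",(110,50,300,200))
E
```

```text
lid 5.5082267171036845 0.56 (array([0.6136, 0.1096]), np.float64(0.022241711616516113))
pot 2.0774666041172645 0.75 (array([0.6968, 0.1121]), np.float64(0.06128031015396118))
t 41.18 pos [0.6973 0.1114 0.2077] yaw -179.97 tilt [-0.15 -0.01] gap 0.0642 | turn z -0.0 shift cm [  9.73 -11.13  -4.23]
```

View pics/w29.png

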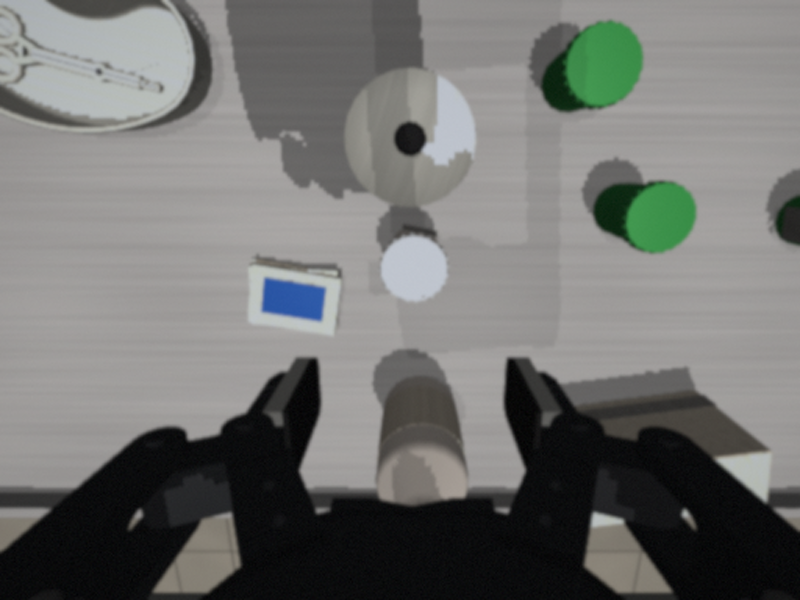

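Call:
step_arm(
  moves=[
    [[0,0,0],[0,0,-3],-0.5],
    [[0,0,0],[2,-0.5,-2],-0.5],
    [[0,0,0],[3,0.5,-1],-0.5],
    [[0,0,0],[3,0.5,0],-0.5],
    [[0,0,0],[3,0.5,0],-0.5],
    [[0,0,0],[3,1,0],-0.5],
    [[0,0,0],[3,1,0],-0.5],
    [[0,0,0],[3,1,0],-0.5],
    [[0,0,0],[3,1,0],-0.5],
    [[0,0,0],[3,1,0],-0.5],
    [[0,0,0],[3,1,0],-0.5],
    [[0,0,0],[2,1,0],-0.5],
    [[0,0,0],[0,0,0],-0.5],
    [[0,0,0],[0,0,0],-0.5],
  ],
)

```text
t: 42.4
ee_pos: [0.3871, 0.1916, 0.2684]
tool_rot: [0.004, -3.141, 0.001]
wrist_force: [0.3, 0.2, 0.1]
finger_gap: 0.0641
```

```bash
python3 - <<'E'
from fit import *
np.set_printoptions(precision=4,suppress=True)
for n in ("top","scene","wrist"):
    c=read_camera(n); save(c,"f_"+n); 
    if n=="wrist": continue
    G=dict(dish=(.5535,-.1325,-.256),gallipot_mid=(.48,-.1125),tall_pot_mid=(.697,.112),lid_knob=(.614,.112),short_pot_mid=(.492,-.35))
    for q,g in G.items():
        b=getmask(c,q,[*g[:2],.06 if q=="lid_knob" else .02])
        L=[(circ(86),.052,.056),(circ(20),.056,.077)] if q=="lid_knob" else MODELS[q]
        if b and b[0]<10: print(n,q,b[2],*fit([(c,b[1])],L,g,q=="dish"))
        else: print(n,q,"none",b and b[0])
    for q in ("vial_mid","forceps_mid","tape","jar"):
        for r in landmark_of(c,q)[:1]: print(n,q,r["confidence"],c2w(c,r["xyz"]))
print(env.read_state()["t"],env.read_state()["ee_pos"])
E
```

```text
top dish 0.78 [ 0.554  -0.1306 -0.2665] 0.14207983016967773
top gallipot_mid 0.51 [ 0.4792 -0.1077] 0.1697911024093628
top tall_pot_mid 0.62 [0.6981 0.1146] 0.19315952062606812
top lid_knob 0.69 [0.6124 0.1128] 0.0669906735420227
top short_pot_mid 0.65 [ 0.491  -0.3483] 0.07422208786010742
top vial_mid 0.51 [ 0.4824 -0.1126  0.0314]
top forceps_mid 0.65 [ 0.5619 -0.1326  0.0051]
top tape 0.52 [ 0.5623 -0.1309  0.0061]
scene dish 0.91 [ 0.5488 -0.1311 -0.2548] 0.13160300254821777
scene gallipot_mid 0.65 [ 0.4717 -0.1091] 0.6495575308799744
scene tall_pot_mid 0.89 [0.6943 0.1127] 0.08682447671890259
scene lid_knob 0.66 [0.6133 0.1096] 0.0486757755279541
scene short_pot_mid 0.66 [ 0.4908 -0.3492] 0.07636076211929321
scene vial_mid 0.76 [ 0.4781 -0.1111  0.0324]
scene forceps_mid 0.73 [ 0.5599 -0.1336  0.0103]
scene tape 0.66 [0.4292 0.0096 0.001 ]
scene jar 0.6 [ 0.6131  0.1156 -0.0044]
43.45 [0.3881 0.1913 0.2693]
```

View pics/f_top.png

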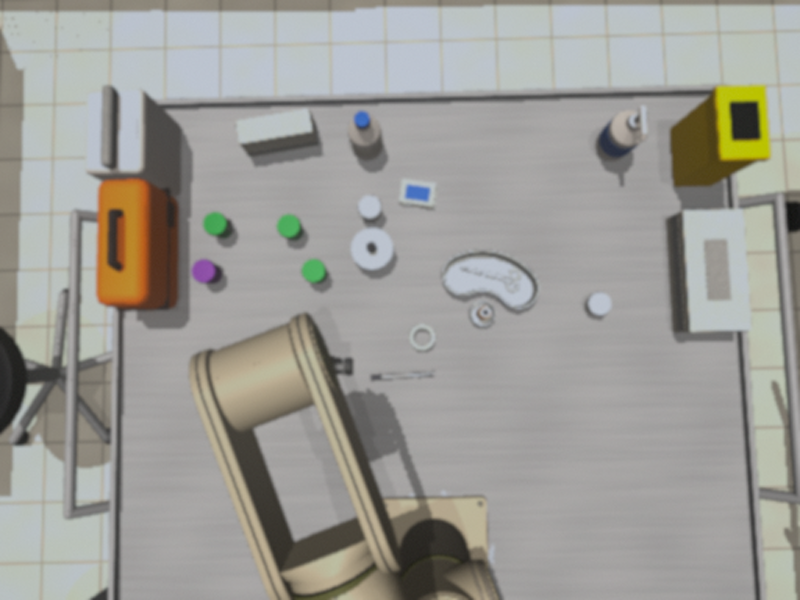

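View pics/f_scene.png

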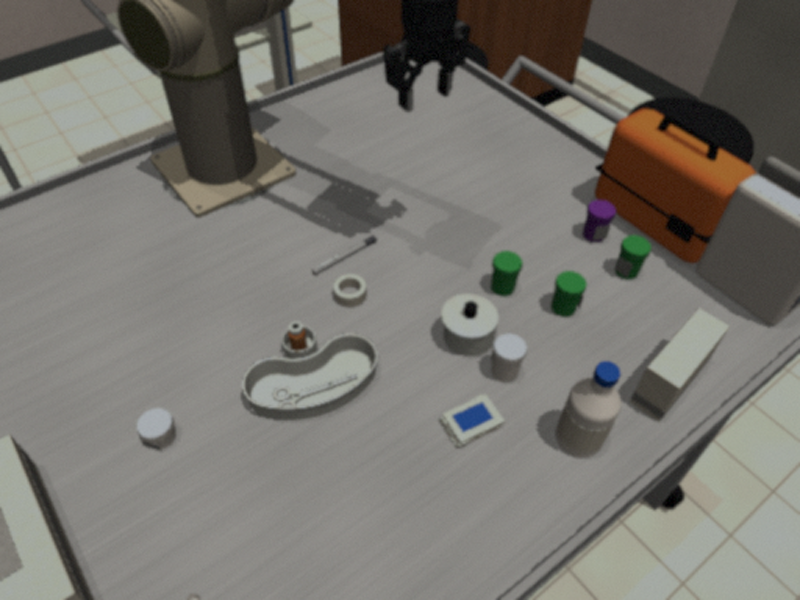

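View pics/f_wrist.png

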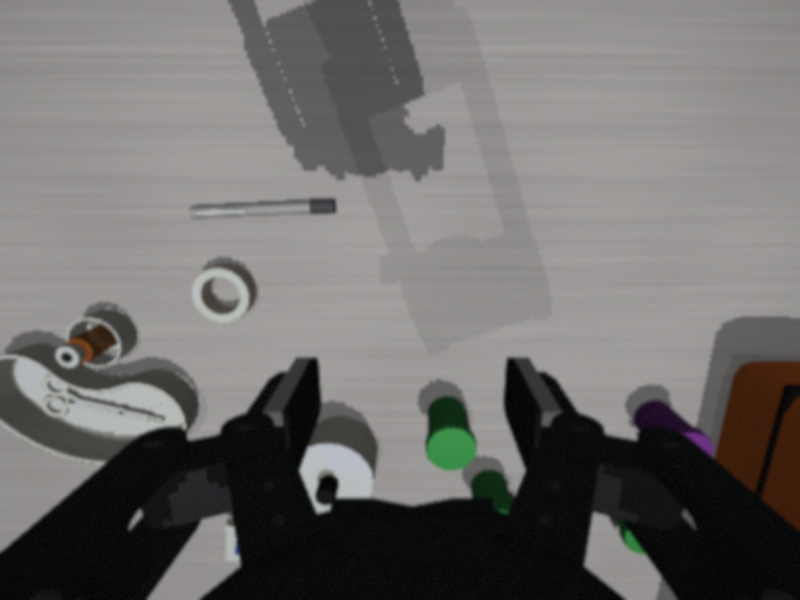

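```bash
python3 -c "
from bench import job; print(job.close_job())"
```

```text
the job is handed in; nothing more can be done
None
```

I laid the trolley in the order you asked and handed it in. The arm's clock read 43.5 s, with the gripper clear of everything. No verdict was reported.

| Item | Result in the last checks |
|---|---|
| **Gallipot** | At the middle of the dish's hollow side, about 1 mm off centre. The gap to the wall measured 15–20 mm. |
| **Vial** | Standing upright in the gallipot in both the side and top pictures. |
| **Forceps** | In the dish along its length, with its ends about 60 mm either side of the dish's middle. It looks flat in the pictures. |
| **Lid** | Seated squarely on the jar. Just before release the contact force was purely vertical. |
| **Tall pot** | The white one, standing behind the jar. Centre-to-centre distance measured 81–86 mm, which leaves about 2 cm of space between them. |
| **Left in place** | The dish, jar, short pot and tape roll show no movement beyond measuring error. The green and purple look-alikes were not touched. |

These checks were weak or disagreed:
- **Pot alignment:** all three cameras put the tall pot 2–3 mm to the left of dead straight behind the jar. I left it there.
- **Gallipot and dish in the last pictures:** the final outline fits were poor because things overlap there. For these two I relied on the earlier close-up and the final pictures by eye.
- **Tape from above:** the top camera's network mistook another object for the tape roll. The side camera placed the tape correctly.

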